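Load the setter plate and start the bench furnace

ROBOT

A 6-joint arm with a two-finger parallel gripper is mounted at the origin on the work surface. World frame = base frame: x ahead of the robot, y to its left, z up, the work surface at z = 0. Lengths are in mm, angles in rad, forces in N, time in s.
With the tool pointing down it reaches from about 350 to 875 mm from the base axis. Payload 4.2 kg.
Tool frame: the origin (TCP) lies at the very end of the fingers, on their centre line; the grasp point (between the pads) lies 19 mm behind it; z points along the fingers, y is the line along which they close (so a half turn about z gives the same grasp; the last joint's range is limited). The gripper opens to 85 mm and grips with 20 to 120 N. Pads are 22 mm wide; open, the fingers measure 114 mm over their backs; the gripper's body (76 mm by 85 mm) begins 54 mm behind the grasp point. The pads swing forward as they close: fully open they stand 13 mm farther back than shut.
Start: joints at [-0.91, 0.385, 0.008, 0, -1.194, -0.259], TCP at [244.435, -575.196, 231.312] pointing down, gripper open.
Joint ranges: [-3.14, 3.14], [-1.21, 2.06], [-1.07, 1.41], [-3.16, 2.05], [-2.99, -0.16], [-3.1, 3.1]. Speed limits (rad/s): [2.79, 2.79, 3.14, 3.14, 3.14, 3.14].

INTERFACE

Orientations are given as a unit quaternion [x, y, z, w].
In Python, from bench import arm, optics gives the robot as it stands. The module is installed in compiled form; this text tells all that it offers.
- The arm moves only by the tool step_arm, never from a script. Its argument "motion" is a list of rows, each an object with "dr": the turn, a rotation vector about the tool's x, y, z in units of 8 degrees (1.0 is 8 degrees), a list of three; "slide": the shift along the tool's x, y, z in mm, a list of three; "jaw": the finger opening in mm, from 0 to 85.4. A call has exactly 8 rows; each row is the pose to reach, as a shift and turn from the pose commanded when the call began, along the tool's axes at that moment; what a row does not reach only later rows make up. A row lasts 1/8 s, in which the tool goes at most 62.5 mm and 10.7 degrees, less where a joint would pass 70% of its speed; a pose out of reach is approached as far as the arm can. A call with a gripper value outside its range is refused whole. The fingers move at their own pace and stop on an object; the grip force is fixed at half the most. Time passes only in rows, so rows that repeat a pose let the fingers close, or fill a call up. It gives the time, the measured TCP pose, the force, the opening and the grip force at its end, in the units of the state.
- arm.read_state(): the state, without advancing time (a new reading comes with each control period).
- optics.get_image(name): name is "scene" or "top" or "wrist"; returns the picture (420x560x3 uint8, blue, green, red); there is no depth.
- optics.camera_info(name): a dict with "camera_matrix" (3x3 intrinsics, pixels), "k1" (the pictures are not rectified: a ray, as slopes to the right and down, at radius r is drawn at 1 + k1 r^2 times it, then the intrinsics apply), "view" (4x4, takes a point from world to camera coordinates); the wrist camera has in their place "T_tool_cam" (4x4, takes a point from camera to tool coordinates, whose origin is the TCP and whose axes are the flange's). Camera axes: x right, y up, looking along -z (the intrinsics and any distortion apply to the point x, -y, -z); pixel columns grow to the right and rows downward; lengths in mm; the calibration is good to about 2 mm. A picture is of the moment at which its call begins: read the wrist's pose just before it. camera_info takes no time and is no camera call.
- arm.job_done(): hands the job in; it is judged then, once.
The state is a dict: "clock": time; "joints": joint angles; "joint_vel": joint speeds; "joint_efforts": joint torques, N m; "position": TCP position; "ee_rot": TCP orientation; "contact_force": force on the tool from outside, world axes, zero at the start; "wrist_torque": the same for the moment, N m; "gripper_width": finger opening in mm; "grasp_force": force on a finger pad.
Only numpy, scipy, OpenCV 4.12 (cv2) and the standard library are available. Lean on these libraries where they do the work, as an engineer would, in place of code of your own. Each camera call takes 0.05 s, during which the arm holds its last target. There are 200 camera calls.

TASK

Take the dark setter plate from its metal rest (the rails hem it in, but slid part way out over the end of the rest it can be gripped by its sides), lay it flat, centred and lined up on the narrower plate that is already on the white firing stand, and let go. Only then press the round key on the furnace's sloped keypad just until you feel it click (the force drops), no further, and let it spring back. Do not press the other keys or shift the jars and other things on the bench.

Things in the scene. Friction and masses are not known exactly. Their poses are not given: they have to be found in the camera images.
- rest: Fixed aluminium block, 150 (own x) x 92 (own y) x 45 mm high, origin under its centre, z up. Its flat top is 45 mm above the bench. Two rails run along own x on its top, 14 mm wide and 6 mm high, along both long sides, leaving a 64 mm wide channel along own x, open at both ends.
- plate_center (a point): Centre of the loose dark setter plate, 110 (own x) x 60 (own y) x 5 mm thick (z), about 90 g. It lies flat in the channel of the rest, its length along the channel, its +x end towards the rest's +x end; about 20 mm of bare block shows behind its -x end. The rails leave about 2 mm beside it.
- stand: Fixed white firing stand: a foot 150 (own x) x 100 (own y) x 8 mm, and on it a pedestal 90 x 38 mm whose flat top is 50 mm above the bench. Origin under its centre, z up.
- lower_center (a point): Centre of the loose lower setter plate, 130 (own x) x 48 (own y) x 6 mm thick, about 140 g, lying flat on the pedestal of the stand and overhanging it. The plate of the rest is to lie on it, length along length, either way round.
- furnace: Fixed cream box 300 mm wide (own y) and 260 mm high with a round drum on top; origin under its centre, front to own -x. The front bears a keypad 90 mm long, sloped 40 degrees from level. Above 150 mm height the housing overhangs the keypad's upper part, its front edge 18 mm (level) behind the middle of the row of keys, so a hand held vertically does not fit; come along the panel's normal.
- start_spot (a point): Point of the keypad's surface under the middle of the round start key, 77 mm above the bench. Its z axis points straight out of the panel (40 degrees from vertical), own y runs level along the row of keys, own x up the slope. The key's flat top stands 10 to 14 mm out from here along z: this varies and is not measured. The other keys lie in the same row at own y = -70, +70 and +136 mm.
- start_key (a joint): Travel of the round start key (the only round one, a grey cap 40 mm across) into the panel, m: 0 at rest. Tactile dome: resistance about 1 N at first, rises to 5 to 6 N near 2.3 mm, then the dome clicks and the force falls, to under 2 N near 5.3 mm, then rises again; beyond 7 mm the dome is crushed; stop at 9 mm. Springs back when released.
- square_key (a joint): Travel of the square key (36 mm, own y -70 of the round one, top 12 mm out of the panel), m: 0 at rest. Not to be pressed.
- bar_key (a joint): Travel of the narrow upright key (50 mm up the slope, 22 mm along the row, own y +70), m: 0 at rest. Not to be pressed.
- wide_key (a joint): Travel of the oblong key (50 mm along the row, 24 mm up the slope, own y +136), m: 0 at rest. Not to be pressed.
- jar_lime: Bystander: small jar, 37 mm across, 42 mm high, between the rest and the stand. Origin under its centre.
- jar_brown: Bystander: small jar, 48 mm across, 45 mm high, in front of the furnace. Origin under its centre.
- jar_white: Bystander: jar, 56 mm across, 50 mm high, far side. Origin under its centre.
- jar_tall: Bystander: jar, 60 mm across, 75 mm high, far side. Origin under its centre.
- bottle: Bystander: plastic bottle, 52 mm across, 150 mm high, far side. Origin under its centre.
- spatula: Bystander: spatula, 150 mm long, lying flat beside the furnace. Origin under its middle.
- cast_block: Bystander: plaster cast, 60 x 45 x 32 mm, near the robot. Origin under its centre.
Mind the look-alikes: they are no part of the job. Leave any pink or turquoise look-alike of the part that bears plate_center alone.

How it is judged:
By the outcome, as a careful person would: the job done as asked, in the order asked, and still so for the second after the job is handed in, with the robot touching nothing.
It also fails if it takes over 64 s, if anything falls off the work surface, if the arm or the gripper's body presses on something with over 40 N, if the wrist force passes 120 N, or if a joint passes its speed limit or range.

## Working session

There is one attempt and no reset: what is moved stays moved. The work goes in short steps, Python scripts to look and compute and a tool call to move; the robot and the scene stay as the last step left them, time stands still between calls to the robot, and variables do not carry over. Pictures are saved under pics/ and viewed, at most 10 in all, crops included, and the job is handed in when it is done.

Besides the shell and the picture viewer there is one more tool, called after "Emit:" as a command line: name --argument value ..., lists and objects as JSON in quotes. step_arm: Moves the arm, as the interface text tells. Its arguments: {"type":"object","properties":{"motion":{"type":"array","items":{"type":"object","properties":{"dr":{"type":"array","items":{"type":"number"}},"slide":{"type":"array","items":{"type":"number"}},"jaw":{"type":"number"}}}}},"required":["motion"]}

```bash
mkdir -p pics
python3 - <<'E'
from bench import arm, optics
import cv2, numpy as np
np.set_printoptions(precision=3,suppress=True)
print(arm.read_state())
for n in ["scene","top","wrist"]:
    print(n, optics.camera_info(n))
    im=optics.get_image(n); cv2.imwrite(f"pics/{n}0.png",im)
E
```

```text
{'clock': 0.0, 'joints': array([-0.91 ,  0.386,  0.007, -0.001, -1.194, -0.259]), 'joint_vel': array([-0.   , -0.001,  0.001,  0.001, -0.001,  0.001]), 'joint_efforts': array([  0.001, -39.228,  18.84 ,   4.186,  -0.005,   0.   ]), 'position': array([ 244.212, -574.673,  230.177]), 'ee_rot': array([-0.199,  0.98 ,  0.001, -0.   ]), 'contact_force': array([ 0.005, -0.921, -0.047]), 'wrist_torque': array([-0.034,  0.021,  0.028]), 'grasp_force': 0.0, 'gripper_width': 85.58344456467006}
scene {'camera_matrix': array([[420.998,   0.   , 280.919],
       [  0.   , 420.998, 206.623],
       [  0.   ,   0.   ,   1.   ]]), 'k1': -0.026265115635066946, 'view': array([[    0.13 ,     0.991,    -0.012,   -81.894],
       [   -0.827,     0.115,     0.551,   391.838],
       [    0.547,    -0.062,     0.835, -1337.07 ],
       [    0.   ,     0.   ,     0.   ,     1.   ]])}
top {'camera_matrix': array([[509.988,   0.   , 287.644],
       [  0.   , 509.988, 216.257],
       [  0.   ,   0.   ,   1.   ]]), 'k1': 0.0535216619376261, 'view': array([[   -0.007,    -1.   ,    -0.003,    19.475],
       [    0.977,    -0.007,     0.214,  -550.704],
       [   -0.214,    -0.001,     0.977, -1495.346],
       [    0.   ,     0.   ,     0.   ,     1.   ]])}
wrist {'camera_matrix': array([[375.115,   0.   , 276.331],
       [  0.   , 375.115, 205.71 ],
       [  0.   ,   0.   ,   1.   ]]), 'k1': -0.06602466773148327, 'T_tool_cam': array([[  -0.   ,    0.96 ,    0.28 ,   71.587],
       [   1.   ,    0.   ,   -0.   ,    0.113],
       [  -0.   ,    0.28 ,   -0.96 , -142.914],
       [   0.   ,    0.   ,    0.   ,    1.   ]])}
```

View pics/scene0.png

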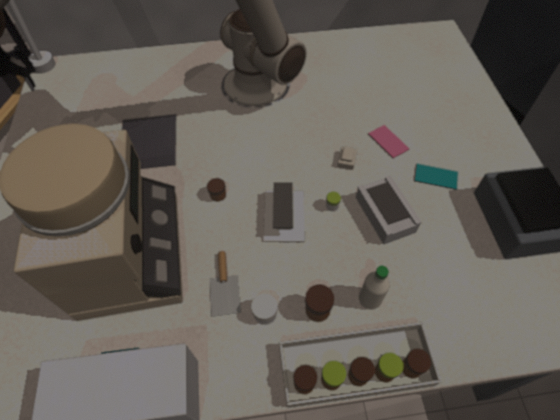

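View pics/top0.png

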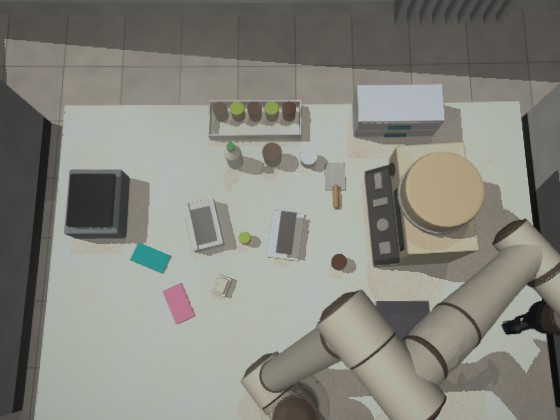

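The top view shows the dark plate in the rest near (205,227), the stand with its plate near (286,235), and the keypad near (382,215) with the round key about (383,225). The pink plate at (178,303) and the turquoise one at (150,258) are look-alikes. I'll enlarge both candidate areas to confirm and measure.

```bash
cat > h.py <<'E'
import numpy as np, cv2
from bench import arm, optics
from scipy.spatial.transform import Rotation as R
np.set_printoptions(precision=3,suppress=True)
def cam(n,state=None):
    c=optics.camera_info(n)
    if n=='wrist':
        T=np.eye(4);T[:3,:3]=R.from_quat(state['ee_rot']).as_matrix();T[:3,3]=state['position'];M=T@c['T_tool_cam']
    else: M=np.linalg.inv(c['view'])
    return dict(K=c['camera_matrix'],k1=c['k1'],M=M)
def ray(c,uv):
    uv=np.atleast_2d(np.float64(uv)); d=(uv-c['K'][:2,2])/[c['K'][0,0],c['K'][1,1]]
    s=d.copy()
    for _ in range(20): s=d/(1+c['k1']*(s**2).sum(1,keepdims=True))
    v=np.c_[s[:,0],-s[:,1],-np.ones(len(s))]
    v=v@c['M'][:3,:3].T
    return c['M'][:3,3],v/np.linalg.norm(v,axis=1,keepdims=True)
def plane(c,uv,z):
    o,v=ray(c,uv); return o+v*((z-o[2])/v[:,2])[:,None]
def tri(rays):
    "least squares point from [(o,v)], residual mm"
    A=0;b=0
    for o,v in rays:
        P=np.eye(3)-np.outer(v,v);A=A+P;b=b+P@o
    p=np.linalg.solve(A,b)
    return p,max(np.linalg.norm((np.eye(3)-np.outer(v,v))@(p-o)) for o,v in rays)
def project(c,p):
    q=(np.atleast_2d(p)-c['M'][:3,3])@c['M'][:3,:3]
    s=np.c_[q[:,0],-q[:,1]]/-q[:,2:]
    s=s*(1+c['k1']*(s**2).sum(1,keepdims=True))
    return s*[c['K'][0,0],c['K'][1,1]]+c['K'][:2,2]
def grab(n):
    s=arm.read_state();im=optics.get_image(n);return im,cam(n,s),s
E
python3 - <<'E'
from h import *
t=cam('top');s=cam('scene')
print(plane(t,[[205,227],[286,235],[382,225],[245,238],[340,262],[150,258],[178,303]],50))
print(plane(s,[[390,203],[283,205],[158,217]],50))
a=cv2.imread('pics/top0.png')[180:280,170:320];b=cv2.imread('pics/scene0.png')[165:265,250:420]
f=lambda i:cv2.convertScaleAbs(cv2.resize(i,(600,300) if 0 else None,fx=4,fy=3.0 if 0 else 4,interpolation=cv2.INTER_CUBIC),alpha=1.3)
cv2.imwrite('pics/c1.png',cv2.resize(np.vstack([np.pad(f(a),((0,0),(0,80),(0,0))),f(b)]),None,fx=.75,fy=.75))
E
```

```text
[[ 521.176  268.037   50.   ]
 [ 494.561   21.072   50.   ]
 [ 523.554 -271.874   50.   ]
 [ 486.21   145.719   50.   ]
 [ 411.065 -140.727   50.   ]
 [ 427.542  429.96    50.   ]
 [ 293.46   340.666   50.   ]]
[[ 535.66   279.758   50.   ]
 [ 505.614   21.9     50.   ]
 [ 498.502 -278.947   50.   ]]
```

View pics/c1.png

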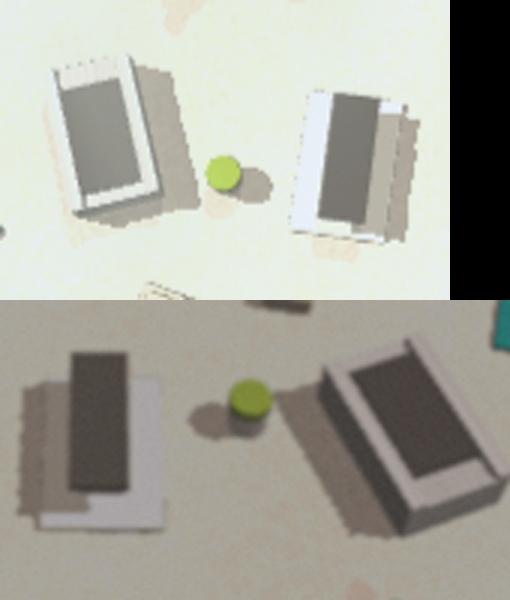

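The crops agree. The dark plate lies between the rails at top px (205,227). The narrower dark plate is on the white stand at (286,232), overhanging the pedestal. Pink and turquoise plates lie on the bench and are ignored. Next I'll bring the wrist camera over both.

```bash
cat >> h.py <<'E'
def Rdown(xdir,tilt=None):
    x=np.r_[np.array(xdir,float)[:2],0];x/=np.linalg.norm(x);z=np.r_[0,0,-1.];return np.c_[x,np.cross(z,x),z]
def go(p,Rm=None,s=None):
    s=s or arm.read_state();R0=R.from_quat(s['ee_rot']).as_matrix()
    print('slide',(R0.T@(np.array(p)-s['position'])).round(1),'dr',np.round(np.degrees(R.from_matrix(R0.T@Rm).as_rotvec())/8,3) if Rm is not None else '')
E
python3 - <<'E'
from h import *
go([360,-200,290],Rdown([-1,0])); go([470,150,290],Rdown([-1,0]))
E
```

```text
slide [-253.1  299.8  -59.1] dr [ 0.012 -0.004  2.877]
slide [-491.1  579.   -58.6] dr [ 0.012 -0.004  2.877]
```

Emit:
step_arm --motion '[{"slide":[-38,45,-30],"dr":[0,0,0.4],"jaw":85},{"slide":[-76,90,-59],"dr":[0,0,0.8],"jaw":85},{"slide":[-114,135,-59],"dr":[0,0,1.2],"jaw":85},{"slide":[-152,180,-59],"dr":[0,0,1.6],"jaw":85},{"slide":[-190,225,-59],"dr":[0,0,2.0],"jaw":85},{"slide":[-228,270,-59],"dr":[0,0,2.4],"jaw":85},{"slide":[-262,308,-59],"dr":[0,0,2.8],"jaw":85},{"slide":[-295,348,-59],"dr":[0,0,2.88],"jaw":85}]'

```text
clock: 1.15
position: [379.9, -137.8, 290.4]
ee_rot: [0.0, 1.0, 0.0, 0.0]
contact_force: [-0.1, 0.5, -0.1]
gripper_width: 85.0
grasp_force: 0.0
```

Run:
```python
from h import *
im,c,s=grab('wrist');cv2.imwrite('pics/w1.png',im);np.save('w1.npy',[*s['position'],*s['ee_rot']]);print(s['clock'],s['position'],s['ee_rot'])
go([470,150,290],Rdown([-1,0]))
```

```text
1.15 [ 379.906 -137.84   290.369] [0. 1. 0. 0.]
slide [-89.8 283.8   1. ] dr [0.012 0.014 0.028]
```

Emit:
step_arm --motion '[{"slide":[-15,48,0],"dr":[0,0,0],"jaw":85},{"slide":[-30,96,0],"dr":[0,0,0],"jaw":85},{"slide":[-45,144,0],"dr":[0,0,0],"jaw":85},{"slide":[-60,192,0],"dr":[0,0,0],"jaw":85},{"slide":[-75,240,0],"dr":[0,0,0],"jaw":85},{"slide":[-90,284,0],"dr":[0,0,0],"jaw":85},{"slide":[-90,284,0],"dr":[0,0,0],"jaw":85},{"slide":[-90,284,0],"dr":[0,0,0],"jaw":85}]'

```text
clock: 2.2
position: [469.6, 144.2, 289.9]
ee_rot: [0.0, 1.0, -0.0, -0.001]
contact_force: [0.1, -0.9, -0.0]
gripper_width: 85.1
grasp_force: 0.0
```

Run:
```python
from h import *
im,c,s=grab('wrist');cv2.imwrite('pics/w2.png',im);np.save('w2.npy',[*s['position'],*s['ee_rot']]);print(s['clock'],s['position'],s['ee_rot'])
```

```text
2.2 [469.579 144.249 289.857] [ 0.     1.    -0.    -0.001]
```

View pics/w2.png

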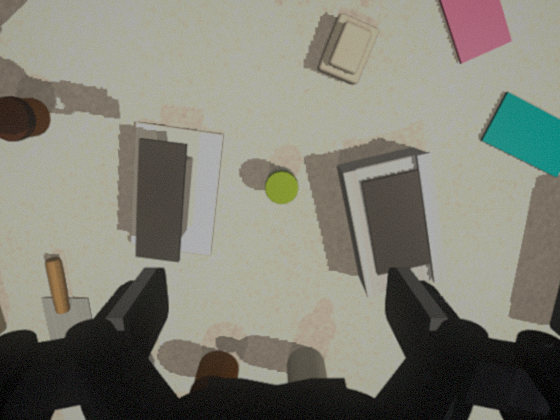

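The wrist view shows the setter plate in the rest at about (395,220), with bare block at its robot-side end. The lower plate is on the stand at (160,200) and the lime jar at (281,187). The finger hides the rest's far end, so I'll take a second view farther forward.

Emit:
step_arm --motion '[{"slide":[-45,0,0],"dr":[0,0,0],"jaw":85},{"slide":[-90,0,0],"dr":[0,0,0],"jaw":85},{"slide":[-110,0,0],"dr":[0,0,0],"jaw":85},{"slide":[-110,0,0],"dr":[0,0,0],"jaw":85},{"slide":[-110,0,0],"dr":[0,0,0],"jaw":85},{"slide":[-110,0,0],"dr":[0,0,0],"jaw":85},{"slide":[-110,0,0],"dr":[0,0,0],"jaw":85},{"slide":[-110,0,0],"dr":[0,0,0],"jaw":85}]'

```text
clock: 3.25
position: [579.6, 144.5, 290.7]
ee_rot: [-0.0, 1.0, 0.0, 0.0]
contact_force: [-0.6, -0.3, -0.3]
gripper_width: 84.7
grasp_force: 0.0
```

Run:
```python
from h import *
im,c,s=grab('wrist');cv2.imwrite('pics/w3.png',im);np.save('w3.npy',[*s['position'],*s['ee_rot']]);print(s['clock'],s['position'])
st=lambda f:dict(position=f[:3],ee_rot=f[3:])
def quads(n):
    im=cv2.imread(f'pics/{n}.png');hsv=cv2.cvtColor(cv2.GaussianBlur(im,(3,3),0),cv2.COLOR_BGR2HSV)
    m=((hsv[...,2]<88)&(hsv[...,2]>45)).astype(np.uint8)*255
    m=cv2.morphologyEx(m,cv2.MORPH_OPEN,np.ones((5,5)))
    cv2.imwrite(f'pics/m_{n}.png',m)
    for q in cv2.findContours(m,cv2.RETR_EXTERNAL,cv2.CHAIN_APPROX_NONE)[0]:
        a=cv2.contourArea(q)
        if 1500<a<9000: r=cv2.minAreaRect(q);print(n,a,r)
for n in ['w2','w3']: quads(n)
g=cv2.imread('pics/w3.png');print(g[150,150],)
```

```text
3.25 [579.607 144.483 290.669]
w2 6003.0 ((403.196533203125, 253.72279357910156), (161.8391876220703, 59.265052795410156), 79.08412170410156)
w2 5168.0 ((159.2691650390625, 199.37811279296875), (47.797115325927734, 119.01509857177734), 4.028263568878174)
w2 1545.0 ((24.0, 118.0), (44.0, 48.0), 90.0)
w3 2939.5 ((207.48876953125, 314.38201904296875), (51.642738342285156, 75.17803192138672), 12.994616508483887)
w3 2190.5 ((396.33917236328125, 99.31486511230469), (67.16788482666016, 50.167964935302734), 81.02737426757812)
w3 6290.5 ((151.3675079345703, 91.08032989501953), (50.11496353149414, 135.14389038085938), 2.4628164768218994)
[70 79 85]
```

View pics/w3.png

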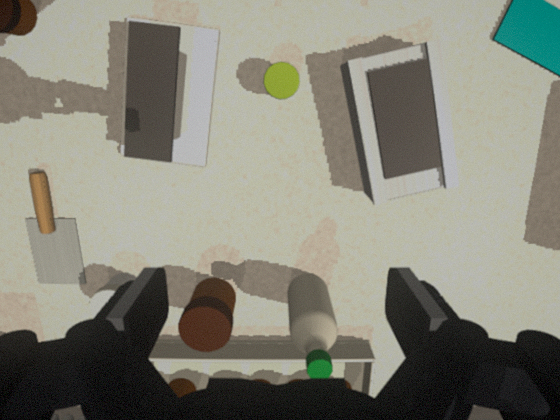

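The forward view shows the whole rest. The plate corners are about (368,74), (427,62), (441,166), (386,178), with similar bare strips at both ends. The lower plate corners are about (128,24), (180,28), (170,160), (126,155).

```bash
cat > m.py <<'E'
from h import *
st=lambda f:dict(position=f[:3],ee_rot=f[3:])
V={'w3':cam('wrist',st(np.load('w3.npy'))),'w2':cam('wrist',st(np.load('w2.npy'))),'top':cam('top'),'scene':cam('scene')}
G={k:cv2.cvtColor(cv2.imread(f'pics/{k}{"0" if k in("top","scene") else ""}.png'),cv2.COLOR_BGR2GRAY) for k in V}
def sub(k,p,w):
    return cv2.cornerSubPix(G[k],np.float32(p).reshape(-1,1,2),(w,w),(-1,-1),(3,100,.01)).reshape(-1,2)
def meas(name,guess,z):
    c=sub('w3',guess,5);P=plane(V['w3'],c,z);print(name,'w3',c.tolist());T=[]
    obs={'w3':c}
    for k in ['w2','top','scene']:
        g=project(V[k],P);s=sub(k,g,5 if k=='w2' else 3);obs[k]=s
        print(k,'moved',np.linalg.norm(s-g,axis=1),'plane',plane(V[k],s,z)[:,:2].tolist() and (plane(V[k],s,z)-P)[:,:2].mean(0))
    for i in range(len(c)):
        o=[(a[0],a[1][0]) for a in [ray(V[k],obs[k][i]) for k in ['w3','scene']+(['w2'] if i<2 else [])]]
        p,r=tri(o);T.append(p);print('  tri',p,'res',round(r,1))
    for n,Q in [('plane',P),('tri',np.array(T))]:
        a=((Q[2]+Q[3])-(Q[0]+Q[1]))/2;b=((Q[1]+Q[2])-(Q[0]+Q[3]))/2
        print(n,'centre',Q.mean(0),'len',np.linalg.norm(a),np.linalg.norm(b),'yaw',np.degrees(np.arctan2(a[1],a[0])))
if __name__=='__main__':
    meas('plate',[[368,74],[427,62],[441,166],[386,178]],50)
    meas('lower',[[128,24],[180,28],[170,160],[125,155]],56)
    meas('rest',[[349,61],[427,43],[455,186],[376,203]],51)
E
python3 m.py
```

```text
plate w3 [[365.34765625, 70.72636413574219], [427.0, 62.0], [443.1671447753906, 170.90493774414062], [383.82525634765625, 178.65403747558594]]
w2 moved [1.125 0.    1.03  0.455] plane [-0.552 -0.118]
top moved [0.    0.    1.508 0.494] plane [-1.483 -0.334]
scene moved [1.087 0.    0.    1.189] plane [ 1.592 -0.039]
  tri [482.808 232.399  45.17 ] res 0.5
  tri [473.806 291.811  50.   ] res 0.0
  tri [581.925 320.096  50.   ] res 0.0
  tri [591.361 258.813  45.99 ] res 0.2
plane centre [532.281 275.195  50.   ] len 111.19904003456394 62.14727865768522 yaw 14.129010966093027
tri centre [532.475 275.78   47.79 ] len 111.7359010485301 61.206992970393294 yaw 14.168279522750826
lower w3 [[127.25927734375, 20.164873123168945], [180.0489959716797, 26.61162757873535], [171.3992462158203, 161.77685546875], [123.40756225585938, 155.83128356933594]]
w2 moved [1.3   0.74  0.762 0.424] plane [-0.21   0.181]
top moved [0.    0.563 0.74  0.595] plane [-1.314 -0.557]
scene moved [1.026 0.993 2.001 1.505] plane [ 2.9   -0.756]
  tri [436.856   5.662  55.222] res 1.4
  tri [442.863  53.241  52.757] re
[... 296 characters left out ...]
 [[347.2359924316406, 60.490684509277344], [425.729736328125, 41.41886901855469], [454.8099670410156, 186.93080139160156], [373.91650390625, 203.82655334472656]]
w2 moved [1.312 0.    0.    0.359] plane [ 0.277 -0.262]
top moved [0.291 0.    0.    1.824] plane [-1.599 -0.12 ]
scene moved [1.326 0.809 0.659 0.731] plane [ 2.357 -0.412]
  tri [474.43  213.335  47.043] res 1.2
  tri [455.042 289.115  48.337] res 0.7
  tri [599.367 335.726  49.365] res 0.4
  tri [618.29  249.026  48.686] res 0.2
plane centre [536.318 271.176  51.   ] len 149.65353796711415 82.75912550958479 yaw 15.813504965234022
tri centre [536.782 271.801  48.358] len 149.85973072693116 83.47353338605129 yaw 15.938660645926165
```

Plate centre is about (532,275.5) at yaw 14.1°. The lower plate is about (504,21) at yaw −7.5°. Sizes match the text (111x61, 130x49) and heights are within about 3 mm. The plan is to close the fingers, push from the far end toward the robot along the channel, then grip the overhang.

Run:
```python
from h import *
u=np.r_[np.cos(np.radians(14.1)),np.sin(np.radians(14.1)),0]
go(np.r_[532.3,275.5,0]+70*u+[0,0,65],Rdown(-u))
```

```text
slide [-20.4 148.  225.6] dr [ 0.001  0.002 -1.762]
```

Emit:
step_arm --motion '[{"slide":[-20,50,20],"dr":[0,0,-0.6],"jaw":0},{"slide":[-20,100,40],"dr":[0,0,-1.2],"jaw":0},{"slide":[-20.4,148,60],"dr":[0,0,-1.76],"jaw":0},{"slide":[-20.4,148,110],"dr":[0,0,-1.76],"jaw":0},{"slide":[-20.4,148,160],"dr":[0,0,-1.76],"jaw":0},{"slide":[-20.4,148,200],"dr":[0,0,-1.76],"jaw":0},{"slide":[-20.4,148,226],"dr":[0,0,-1.76],"jaw":0},{"slide":[-20.4,148,226],"dr":[0,0,-1.76],"jaw":0}]'

```text
clock: 4.3
position: [599.0, 291.5, 61.7]
ee_rot: [-0.122, 0.992, -0.001, -0.002]
contact_force: [-0.2, -0.1, 0.7]
gripper_width: 0.0
grasp_force: 0.0
```

Run:
```python
from h import *
im,c,s=grab('wrist');cv2.imwrite('pics/w4.png',im);np.save('w4.npy',[*s['position'],*s['ee_rot']]);print(s)
u=np.r_[np.cos(np.radians(14.1)),np.sin(np.radians(14.1)),0]
go(np.r_[532.3,275.5,0]+70*u+[0,0,50],Rdown(-u))
```

```text
{'clock': 4.3, 'joints': array([ 0.695,  0.605, -0.078, -0.   , -0.894, -2.02 ]), 'joint_vel': array([ 0.001, -0.046,  0.055,  0.022, -0.009, -0.002]), 'joint_efforts': array([  0.048, -45.516,  15.246,   3.354,   0.073,  -0.   ]), 'position': array([599.006, 291.507,  61.695]), 'ee_rot': array([-0.122,  0.992, -0.001, -0.002]), 'contact_force': array([-0.217, -0.078,  0.691]), 'wrist_torque': array([ 0.007, -0.017, -0.003]), 'grasp_force': 0.0, 'gripper_width': 0.03353021079386405}
slide [ 0.   0.3 13.9] dr [-0.007 -0.009 -0.002]
```

View pics/w4.png

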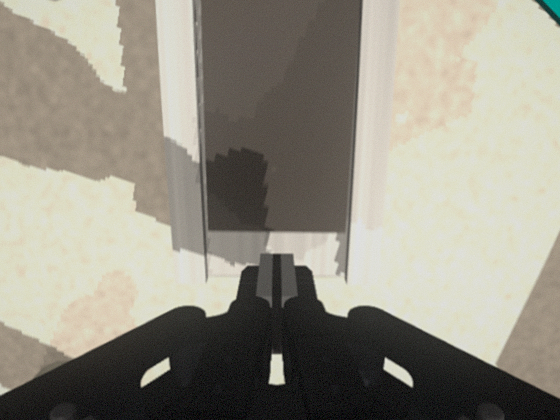

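The view shows the channel aligned with the hand, the plate end at row 230 and the closed fingertips over the bare strip at (277,260). I'll lower to just above the block.

Emit:
step_arm --motion '[{"slide":[0,0,6],"dr":[0,0,0],"jaw":0},{"slide":[0,0,10],"dr":[0,0,0],"jaw":0},{"slide":[0,0,12],"dr":[0,0,0],"jaw":0},{"slide":[0,0,13],"dr":[0,0,0],"jaw":0},{"slide":[0,0,14],"dr":[0,0,0],"jaw":0},{"slide":[0,0,14],"dr":[0,0,0],"jaw":0},{"slide":[0,0,14],"dr":[0,0,0],"jaw":0},{"slide":[0,0,14],"dr":[0,0,0],"jaw":0}]'

```text
clock: 5.35
position: [600.4, 292.4, 50.4]
ee_rot: [-0.122, 0.992, 0.0, 0.0]
contact_force: [-0.6, 0.9, 0.6]
gripper_width: -0.2
grasp_force: 0.0
```

Emit:
step_arm --motion '[{"slide":[0,0,2],"dr":[0,0,0],"jaw":0},{"slide":[0,0,3.5],"dr":[0,0,0],"jaw":0},{"slide":[0,0,3.8],"dr":[0,0,0],"jaw":0},{"slide":[2,0,3.8],"dr":[0,0,0],"jaw":0},{"slide":[5,0,3.8],"dr":[0,0,0],"jaw":0},{"slide":[9,0,3.8],"dr":[0,0,0],"jaw":0},{"slide":[14,0,3.8],"dr":[0,0,0],"jaw":0},{"slide":[20,0,3.8],"dr":[0,0,0],"jaw":0}]'

```text
clock: 6.35
position: [580.6, 287.5, 46.6]
ee_rot: [-0.122, 0.992, 0.0, 0.0]
contact_force: [1.8, -0.8, -0.5]
gripper_width: 0.2
grasp_force: 0.2
```

Run:
```python
from h import *
im,c,s=grab('wrist');cv2.imwrite('pics/w5.png',im);np.save('w5.npy',[*s['position'],*s['ee_rot']])
g=cv2.cvtColor(im,cv2.COLOR_BGR2GRAY);print(s['position'],s['contact_force'],g[190:275:4,230].tolist())
print(cv2.cvtColor(cv2.imread('pics/w4.png'),cv2.COLOR_BGR2GRAY)[190:275:4,230].tolist())
```

```text
[580.639 287.464  46.581] [ 1.786 -0.768 -0.481] [64, 55, 52, 61, 53, 54, 60, 61, 53, 58, 61, 65, 62, 59, 60, 63, 157, 153, 153, 155, 156, 153]
[57, 54, 55, 53, 55, 56, 62, 66, 66, 69, 84, 146, 140, 142, 143, 146, 142, 141, 153, 206, 216, 206]
```

Emit:
step_arm --motion '[{"slide":[7,0,0],"dr":[0,0,0],"jaw":0},{"slide":[14,0,0],"dr":[0,0,0],"jaw":0},{"slide":[21,0,0],"dr":[0,0,0],"jaw":0},{"slide":[28,0,0],"dr":[0,0,0],"jaw":0},{"slide":[35,0,0],"dr":[0,0,0],"jaw":0},{"slide":[41,0,0],"dr":[0,0,0],"jaw":0},{"slide":[45,0,0],"dr":[0,0,0],"jaw":0},{"slide":[45,0,0],"dr":[0,0,0],"jaw":0}]'

```text
clock: 7.4
position: [536.8, 276.4, 46.4]
ee_rot: [-0.122, 0.992, -0.0, -0.0]
contact_force: [-0.3, 0.2, 0.0]
gripper_width: 0.0
grasp_force: 0.0
```

Run:
```python
from h import *
im,c,s=grab('wrist');cv2.imwrite('pics/w6.png',im);np.save('w6.npy',[*s['position'],*s['ee_rot']])
g=cv2.cvtColor(im,cv2.COLOR_BGR2GRAY);print(s['position'],s['contact_force'],g[236:262:2,230].tolist(),g[236:262:2,330].tolist())
p=plane(c,[[230,252],[330,252]],50).mean(0);u=np.r_[np.cos(np.radians(14.1)),np.sin(np.radians(14.1)),0]
print('plate end',p,'centre',p-55*u, 'moved',(p-55*u-np.r_[532.3,275.5,50])@u)
```

```text
[536.826 276.392  46.428] [-0.346  0.176  0.028] [60, 64, 59, 57, 63, 59, 61, 61, 115, 156, 158, 160, 155] [98, 98, 97, 95, 96, 97, 94, 96, 194, 233, 230, 228, 230]
plate end [525.263 275.156  50.   ] centre [471.92  261.757  50.   ] moved -61.909034523981454
```

Run:
```python
from h import *
u=np.r_[np.cos(np.radians(14.1)),np.sin(np.radians(14.1)),0]
go(np.r_[532.3,275.5,0]-98*u+[0,0,26],Rdown(-u))
```

```text
slide [102.7   0.2  20.5] dr [-0.002 -0.006 -0.005]
```

Emit:
step_arm --motion '[{"slide":[-3,0,-5],"dr":[0,0,0],"jaw":0},{"slide":[0,0,-40],"dr":[0,0,0],"jaw":20},{"slide":[50,0,-45],"dr":[0,0,0],"jaw":85},{"slide":[102.7,0,-45],"dr":[0,0,0],"jaw":85},{"slide":[102.7,0,-45],"dr":[0,0,0],"jaw":85},{"slide":[102.7,0,-45],"dr":[0,0,0],"jaw":85},{"slide":[102.7,0,-45],"dr":[0,0,0],"jaw":85},{"slide":[102.7,0,-45],"dr":[0,0,0],"jaw":85}]'

```text
clock: 8.45
position: [438.5, 251.9, 91.3]
ee_rot: [-0.122, 0.993, -0.0, 0.0]
contact_force: [0.1, 0.8, 0.4]
gripper_width: 84.5
grasp_force: 0.0
```

Run:
```python
from h import *
im,c,s=grab('wrist');cv2.imwrite('pics/w7.png',im);np.save('w7.npy',[*s['position'],*s['ee_rot']]);print(s['position'],s['gripper_width'])
im2,_,_=grab('scene');cv2.imwrite('pics/s7.png',im2)
cv2.imwrite('pics/c7.png',cv2.resize(np.hstack([im[:, :],cv2.resize(im2[120:270,300:500],(560,420))]),(800,300)))
u=np.r_[np.cos(np.radians(14.1)),np.sin(np.radians(14.1)),0]
go(np.r_[532.3,275.5,0]-98*u+[0,0,26],Rdown(-u))
```

```text
[438.537 251.938  91.3  ] 84.45504776569763
slide [ 0.9  0.1 65.3] dr [-0.001 -0.002 -0.009]
```

View pics/c7.png

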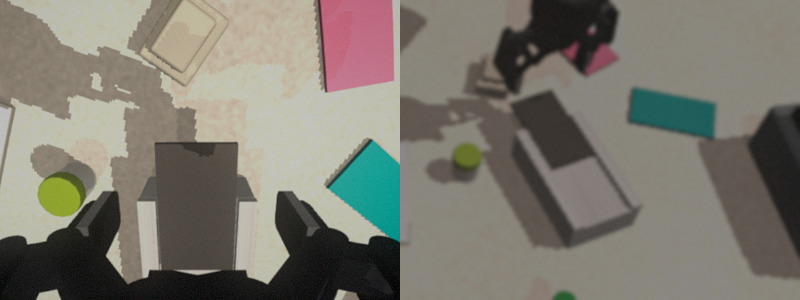

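The plate overhangs the robot-side end and is centred between the open fingers, whose tips are at about (110,200) and (285,200) in the composite. The lime jar is clear on the left. Descending to grip.

Emit:
step_arm --motion '[{"slide":[0.5,0,25],"dr":[0,0,0],"jaw":85},{"slide":[1,0,45],"dr":[0,0,0],"jaw":85},{"slide":[1,0,60],"dr":[0,0,0],"jaw":85},{"slide":[1,0,65],"dr":[0,0,0],"jaw":85},{"slide":[1,0,65],"dr":[0,0,0],"jaw":85},{"slide":[1,0,65],"dr":[0,0,0],"jaw":75},{"slide":[1,0,65],"dr":[0,0,0],"jaw":68},{"slide":[1,0,65],"dr":[0,0,0],"jaw":64}]'

```text
clock: 9.55
position: [436.9, 251.6, 26.9]
ee_rot: [-0.122, 0.992, 0.0, 0.0]
contact_force: [-0.2, -0.7, 0.1]
gripper_width: 63.9
grasp_force: 0.0
```

Emit:
step_arm --motion '[{"slide":[0,0,0],"dr":[0,0,0],"jaw":62},{"slide":[0,0,0],"dr":[0,0,0],"jaw":60},{"slide":[0,0,0],"dr":[0,0,0],"jaw":50},{"slide":[0,0,0],"dr":[0,0,0],"jaw":50},{"slide":[0,0,0],"dr":[0,0,0],"jaw":50},{"slide":[0,0,-2],"dr":[0,0,0],"jaw":50},{"slide":[0,0,-5],"dr":[0,0,0],"jaw":50},{"slide":[0,0,-8],"dr":[0,0,0],"jaw":50}]'

```text
clock: 10.55
position: [436.7, 251.3, 34.4]
ee_rot: [-0.122, 0.992, -0.0, -0.0]
contact_force: [0.1, -0.9, -0.6]
gripper_width: 58.2
grasp_force: 64.1
```

Emit:
step_arm --motion '[{"slide":[0,0,-10],"dr":[0,0,0],"jaw":50},{"slide":[0,0,-25],"dr":[0,0,0],"jaw":50},{"slide":[0,0,-45],"dr":[0,0,0],"jaw":50},{"slide":[0,0,-65],"dr":[0,0,0],"jaw":50},{"slide":[0,0,-85],"dr":[0,0,0],"jaw":50},{"slide":[0,0,-95],"dr":[0,0,0],"jaw":50},{"slide":[0,0,-95],"dr":[0,0,0],"jaw":50},{"slide":[0,0,-95],"dr":[0,0,0],"jaw":50}]'

```text
clock: 11.55
position: [436.3, 251.0, 128.8]
ee_rot: [-0.122, 0.992, -0.0, -0.001]
contact_force: [-0.6, -0.1, -0.2]
gripper_width: 58.2
grasp_force: 64.2
```

Run:
```python
from h import *
im,c,s=grab('wrist');cv2.imwrite('pics/w8.png',im);np.save('w8.npy',[*s['position'],*s['ee_rot']]);print(s['position'],s['gripper_width'],s['contact_force'],s['wrist_torque'])
im2,_,_=grab('scene');cv2.imwrite('pics/s8.png',im2);im3,_,_=grab('top');cv2.imwrite('pics/t8.png',im3)
cv2.imwrite('pics/c8.png',cv2.resize(np.hstack([im[:, :],cv2.resize(im2[100:250,290:490],(560,420))]),(800,300)))
```

```text
[436.266 250.985 128.812] 58.19844251030702 [-0.635 -0.06  -0.207] [-0.012  0.113 -0.035]
```

View pics/c8.png

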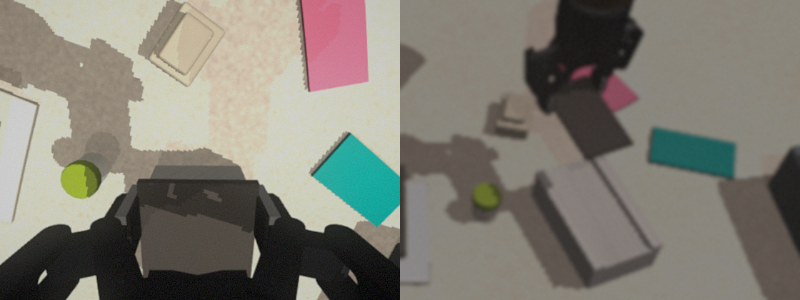

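The plate is held level: the near and far visible edges both lie about 19–23 mm behind the TCP. Next I'll refine the plate-in-hand offset and the lower plate's pose with edge line fits.

```bash
cat > e.py <<'E'
from m import *
def side(g,p,q,w=5,a=.12,b=.88):
    "line fit (undistortion neglected over short edge) of strongest gradient across segment p-q"
    p,q=np.float64(p),np.float64(q);d=q-p;n=np.r_[-d[1],d[0]]/np.linalg.norm(d);o=np.arange(-w,w+.01,.25);pts=[]
    f=cv2.GaussianBlur(g,(0,0),1).astype(np.float32)
    for t in np.linspace(a,b,40):
        s=p+t*d+o[:,None]*n
        v=cv2.remap(f,np.float32(s[:,0]).reshape(1,-1),np.float32(s[:,1]).reshape(1,-1),cv2.INTER_LINEAR)[0]
        k=np.abs(np.gradient(v));pts.append(s[k.argmax()])
    return cv2.fitLine(np.float32(pts),cv2.DIST_HUBER,0,.01,.01).ravel()
def corners(g,c,w=5,**k):
    L=[side(g,c[i],c[(i+1)%4],w,**k) for i in range(4)];out=[]
    for i in range(4):
        A,B=L[i-1],L[i];t=np.linalg.solve(np.c_[A[:2],-B[:2]],B[2:]-A[2:]);out.append(A[2:]+t[0]*A[:2])
    return np.array(out)
def rect(P):
    a=((P[2]+P[3])-(P[0]+P[1]))/2;b=((P[1]+P[2])-(P[0]+P[3]))/2
    return 'c',P.mean(0),'len',np.linalg.norm(a),np.linalg.norm(b),'yaw',np.degrees(np.arctan2(a[1],a[0])),np.degrees(np.arctan2(-b[0],b[1]))
E
python3 - <<'E'
from e import *
g={'lower':([[127.5,21],[180,27],[171,161],[125,156]],56),'plate':([[367,73],[427,62],[442,168],[385,178]],50),'rest':([[349,61],[427,43],[455,186],[376,203]],51)}
for n in g:
    q,z=g[n];c3=corners(G['w3'],q,4);print(n,c3.tolist());P=plane(V['w3'],c3,z);print(' w3',*rect(P))
    for k in ['w2','top','scene']:
        try:
            c=corners(G[k],project(V[k],P),4 if k=='w2' else 3);print('',k,*rect(plane(V[k],c,z)))
            if k!='top':
                T=np.array([tri([(a[0],a[1][0]) for a in (ray(V['w3'],c3[i]),ray(V[k],c[i]))])[0] for i in range(4)]);print('   tri heights',T[:,2],T.mean(0))
        except Exception as ex: print(k,ex)
im=cv2.imread('pics/w8.png');g8=cv2.cvtColor(im,cv2.COLOR_BGR2GRAY);f=np.load('w8.npy')
c8=cam('wrist',st(f));Rt=R.from_quat(f[3:]).as_matrix()
for seg in [([200,252],[355,252]),([194,258],[199,370]),([360,258],[353,370])]:
    L=side(g8,*seg,6);d=L[:2]*np.sign(L[:2]@(np.array(seg[1])-seg[0]));
    e=[L[2:]-40*d,L[2:]+40*d];print(L, ((plane(c8,e,f[2]+23.2)-f[:3])@Rt).tolist(),((plane(c8,e,f[2]+20)-f[:3])@Rt)[:,:2].tolist())
E
```

```text
lower [[128.045654296875, 20.363487243652344], [180.11550903320312, 26.393783569335938], [171.66110229492188, 162.19381713867188], [123.26728820800781, 156.17869567871094]]
 w3 c [504.482  21.631  56.   ] len 129.76684567135302 49.786104310756436 yaw -7.482544596453867 -7.417535891822674
 w2 c [504.137  21.712  56.   ] len 130.8382316466427 49.93382655520736 yaw -7.41591441238359 -7.8955362499322135
   tri heights [52.139 53.721 57.412 55.984] [504.143  21.278  54.814]
 top c [502.479  21.206  56.   ] len 131.65501573774762 48.1805402579527 yaw -7.331959173174702 -9.665543049110486
 scene c [508.164  20.308  56.   ] len 136.55577054412242 48.64189526024032 yaw -7.4510843849137665 -6.7187940940584
   tri heights [51.797 58.07  44.971 50.671] [505.188  20.354  51.377]
plate [[364.8865966796875, 69.67437744140625], [428.9987487792969, 57.4900016784668], [443.0987854003906, 165.71267700195312], [383.69378662109375, 179.14532470703125]]
 w3 c [529.767 275.398  50.   ] len 111.08441197260106 63.70648274286638 yaw 13.632234172531223 12.222787770727143
 w2 c [528.092 274.713  50.   ] len 110
[... 1254 characters left out ...]
20.690686526182084, -12.64944567497866, -23.162992320580358], [20.506061686165935, 14.95985594714705, -23.17991252921191]] [[19.33094044639518, -12.989487918316721], [19.141384709097746, 15.35719351843004]]
[  0.041   0.999 195.883 314.479] [[11.323359482627612, -28.890320161648184, -23.16650536958974], [-22.492307701127775, -29.964234066874013, -23.21391264393966]] [[9.713434025853653, -29.66411814361992], [-25.005370467947383, -30.766713775286803]]
[  0.054  -0.999 356.544 314.237] [[11.411045984264225, 29.226800613656827, -23.201445234133082], [-22.357689413524803, 29.900439106769404, -23.249840185063555]] [[9.803462428680183, 30.005174878927402], [-24.867156841015785, 30.69680467924399]]
```

Run:
```python
from e import *
from scipy.optimize import brentq
g=cv2.cvtColor(cv2.imread('pics/s8.png'),cv2.COLOR_BGR2GRAY)
L=side(g,[374,179.5],[405,172],4);print('far edge line',L)
f=np.load('w8.npy');Rt=R.from_quat(f[3:]).as_matrix();c=V['scene']
# scene bias check: project nominal plate far edge for several pitches about the grip (tool x=0,z=-20.8)
for th in [-6,-3,0,3,6,9]:
    t=np.radians(th);near=np.r_[20,0,-21+20*np.tan(t)*1.0];far=near+110*np.r_[-np.cos(t),0,-np.sin(t)]
    p=project(c,f[:3]+Rt@far)[0];n=np.r_[-L[1],L[0]];n=n*np.sign(n[1]);print(th,'tool far',far,p,'signed px dist(down +)',(p-L[2:])@n)
for n,z in [('s8',None)]:
    pass
# wrist: solve plane height h(x) from constant width 60
im=cv2.imread('pics/w8.png');g8=cv2.cvtColor(im,cv2.COLOR_BGR2GRAY);c8=cam('wrist',st(f))
A=side(g8,[194,258],[199,370],6,a=.05,b=.75);B=side(g8,[360,258],[353,370],6,a=.05,b=.75)
for row in [255,275,295,315,335]:
    cols=[X[2]+X[0]/X[1]*(row-X[3]) for X in (A,B)]
    o,v=ray(c8,[[cols[0],row],[cols[1],row]]);v=v@Rt;o=Rt.T@(o-f[:3]);k=60/(v[1,1]/v[1,2]-v[0,1]/v[0,2])
    print(row,cols,'x',o[0]+k*v[0,0]/v[0,2],'z',o[2]+k)
```

```text
far edge line [  0.963  -0.27  391.204 176.774]
-6 tool far [-89.397   0.    -11.604] [393.572 176.493] signed px dist(down +) 0.36901758419042285
-3 tool far [-89.849   0.    -16.291] [394.113 175.373] signed px dist(down +) -0.5630597428530367
0 tool far [-90.   0. -21.] [394.594 174.139] signed px dist(down +) -1.621771570296977
3 tool far [-89.849   0.    -25.709] [395.01  172.795] signed px dist(down +) -2.803255200248918
6 tool far [-89.397   0.    -30.396] [395.359 171.347] signed px dist(down +) -4.103062215137635
9 tool far [-88.646   0.    -35.04 ] [395.638 169.801] signed px dist(down +) -5.516113728881004
255 [np.float32(191.20255), np.float32(361.43292)] x 18.052693557764712 z -21.446971710075005
275 [np.float32(193.07066), np.float32(359.76575)] x 10.044986500967688 z -21.01689601432919
295 [np.float32(194.93878), np.float32(358.09854)] x 1.705565115628218 z -20.6201765032161
315 [np.float32(196.80692), np.float32(356.43137)] x -6.9873242216266505 z -20.259969691833206
335 [np.float32(198.67503), np.float32(354.7642)] x -16.057334166484083 z -19.939975300619665
```

Run:
```python
from h import *
a=np.radians(-7.45);Rm=Rdown([-np.cos(a),-np.sin(a)])@R.from_rotvec([0,np.radians(-1.5),0]).as_matrix()
go([469.4,25.8,80],Rm)
```

```text
slide [  22.6 -226.5   49. ] dr [ 0.027 -0.195  2.688]
```

Emit:
step_arm --motion '[{"slide":[2,-25,0],"dr":[0,-0.03,0.4],"jaw":50},{"slide":[6,-65,0],"dr":[0.01,-0.08,0.9],"jaw":50},{"slide":[11,-110,0],"dr":[0.01,-0.12,1.4],"jaw":50},{"slide":[15,-155,5],"dr":[0.02,-0.16,1.9],"jaw":50},{"slide":[20,-195,15],"dr":[0.02,-0.2,2.4],"jaw":50},{"slide":[22,-218,30],"dr":[0.03,-0.2,2.65],"jaw":50},{"slide":[22.6,-226.5,45],"dr":[0.03,-0.2,2.69],"jaw":50},{"slide":[22.6,-226.5,49],"dr":[0.03,-0.2,2.69],"jaw":50}]'

```text
clock: 12.7
position: [469.1, 25.3, 79.3]
ee_rot: [0.066, 0.998, -0.001, 0.013]
contact_force: [0.1, 0.2, -0.5]
gripper_width: 58.1
grasp_force: 64.3
```

Run:
```python
from h import *
im,c,s=grab('wrist');cv2.imwrite('pics/w9.png',im);np.save('w9.npy',[*s['position'],*s['ee_rot']]);print(s['position'],s['gripper_width'],s['contact_force'],s['clock'])
im2,_,_=grab('scene');cv2.imwrite('pics/s9.png',im2);im3,_,_=grab('top');cv2.imwrite('pics/t9.png',im3)
cv2.imwrite('pics/c9.png',cv2.resize(np.hstack([im[:, :],cv2.resize(im2[150:270,220:380],(560,420))]),(800,300)))
a=np.radians(-7.45);Rm=Rdown([-np.cos(a),-np.sin(a)])@R.from_rotvec([0,np.radians(-1.5),0]).as_matrix()
go([469.4,25.8,42],Rm)
```

```text
[469.113  25.349  79.335] 58.1364797315119 [ 0.06   0.193 -0.528] 12.7
slide [ 1.6 -0.9 38.6] dr [0.007 0.014 0.004]
```

View pics/c9.png

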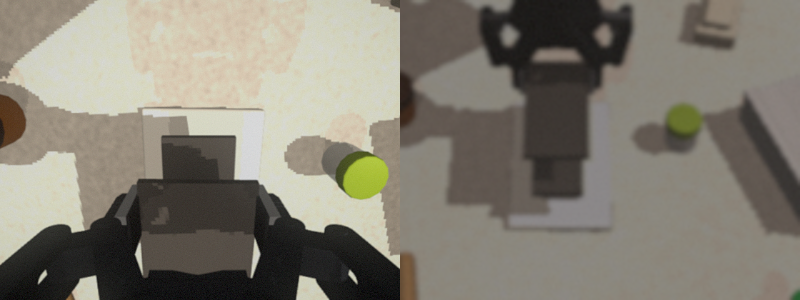

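The held plate is above the stand, with the lower plate's near end visible beyond it at rows 189–250. I'll use this view for a direct relative check.

Run:
```python
from e import *
f=np.load('w9.npy');c=cam('wrist',st(f));Rt=R.from_quat(f[3:]).as_matrix();g=cv2.cvtColor(cv2.imread('pics/w9.png'),cv2.COLOR_BGR2GRAY)
a=np.radians(-7.45);u=np.r_[np.cos(a),np.sin(a),0];v=np.r_[-np.sin(a),np.cos(a),0]
N=side(g,[226,189],[330,190],5);L=side(g,[225,195],[226,245],5);Rr=side(g,[330,195],[329,245],5)
print('near,L,R',N,L,Rr)
def xs(A,B): t=np.linalg.solve(np.c_[A[:2],-B[:2]],B[2:]-A[2:]);return A[2:]+t[0]*A[:2]
def on(Ln,rows): return [[Ln[2]+Ln[0]/Ln[1]*(r-Ln[3]),r] for r in rows]
for z in (54,56):
    n=plane(c,[N[2:]-40*N[:2],N[2:]+40*N[:2]],z);l=plane(c,on(L,[195,245]),z);r=plane(c,on(Rr,[195,245]),z)
    rel=lambda p:((p-f[:3])@np.c_[u,v])
    print(z,'near(u)',rel(n)[:,0],'left v',rel(l)[:,1],'right v',rel(r)[:,1],'mid',(rel(l)[:,1]+rel(r)[:,1])/2)
H=side(g,[200,252],[355,252],6);A=side(g,[194,258],[199,340],6);B=side(g,[360,258],[353,340],6)
for dz in (20,21.4,23):
    n=plane(c,[H[2:]-40*H[:2],H[2:]+40*H[:2]],f[2]+dz);l=plane(c,on(A,[265,330]),f[2]+dz);r=plane(c,on(B,[265,330]),f[2]+dz)
    print('held',dz,'near(u)',rel(n)[:,0],rel(l)[:,1],rel(r)[:,1],'mid',(rel(l)[:,1]+rel(r)[:,1])/2)
```

```text
near,L,R [  1.      0.017 281.044 189.079] [  0.046   0.999 226.239 216.963] [  0.039  -0.999 328.881 220.962]
54 near(u) [-30.406 -29.704] left v [-23.564 -23.56 ] right v [24.8   24.916] mid [0.618 0.678]
56 near(u) [-30.944 -30.251] left v [-23.279 -23.275] right v [24.504 24.618] mid [0.612 0.672]
held 20 near(u) [-17.735 -19.072] [-30.274 -29.797] [30.464 29.725] mid [ 0.095 -0.036]
held 21.4 near(u) [-18.4   -19.722] [-29.922 -29.45 ] [30.114 29.383] mid [ 0.096 -0.034]
held 23 near(u) [-19.16  -20.464] [-29.52  -29.054] [29.713 28.992] mid [ 0.097 -0.031]
```

Run:
```python
from h import *
f=np.load('w9.npy')
s=arm.read_state();print(s['clock'],s['position'],s['ee_rot'],s['joint_vel'],f)
a=np.radians(-7.45);u=np.r_[np.cos(a),np.sin(a),0];v=np.r_[-np.sin(a),np.cos(a),0]
go((f[:3]-1.2*u+.6*v)*[1,1,0]+[0,0,41])
```

```text
12.85 [470.05   26.599  80.594] [ 0.065  0.998 -0.     0.014] [ 0.006 -0.014  0.007  0.002 -0.     0.002] [469.113  25.349  79.335   0.066   0.998  -0.001   0.013]
slide [ 3.1 -0.8 39.5] dr
```

Emit:
step_arm --motion '[{"slide":[2.5,-0.8,8],"dr":[0,0,0],"jaw":50},{"slide":[2.7,-0.8,18],"dr":[0,0,0],"jaw":50},{"slide":[2.9,-0.8,27],"dr":[0,0,0],"jaw":50},{"slide":[3,-0.8,33],"dr":[0,0,0],"jaw":50},{"slide":[3.1,-0.8,36],"dr":[0,0,0],"jaw":50},{"slide":[3.1,-0.8,38],"dr":[0,0,0],"jaw":50},{"slide":[3.1,-0.8,38.5],"dr":[0,0,0],"jaw":50},{"slide":[3.1,-0.8,38.5],"dr":[0,0,0],"jaw":50}]'

```text
clock: 13.85
position: [467.9, 25.7, 42.1]
ee_rot: [0.065, 0.998, -0.0, 0.014]
contact_force: [0.0, -0.2, -1.0]
gripper_width: 58.3
grasp_force: 64.3
```

Run:
```python
from e import *
im,c,s=grab('wrist');cv2.imwrite('pics/w10.png',im);np.save('w10.npy',[*s['position'],*s['ee_rot']]);print(s['position'],s['contact_force'],s['wrist_torque'],s['clock'])
f=np.load('w10.npy');g=cv2.cvtColor(im,cv2.COLOR_BGR2GRAY)
a=np.radians(-7.45);u=np.r_[np.cos(a),np.sin(a),0];v=np.r_[-np.sin(a),np.cos(a),0]
e=project(c,f[:3]-29*u+[[0,0,56-f[2]]]);print(e)
x,y=e[0]
N=side(g,[x-55,y],[x+55,y],14);print(N,((plane(c,[N[2:]-40*N[:2],N[2:]+40*N[:2]],56)-f[:3])@u))
H=side(g,[200,252],[355,252],6);print(H,(plane(c,[H[2:]],f[2]+21.4)-f[:3])@u)
im2,_,_=grab('scene')
cv2.imwrite('pics/c10.png',cv2.resize(np.hstack([im[:, :],cv2.resize(im2[150:270,220:380],(560,420))]),(800,300)))
```

```text
[467.883  25.732  42.081] [ 0.036 -0.172 -1.046] [-0.006  0.097 -0.061] 13.85
[[276.342 220.656]]
[  1.      0.    269.697 218.406] [-29.869 -29.85 ]
[  1.      0.013 275.386 255.85 ] [-18.627]
```

View pics/c10.png

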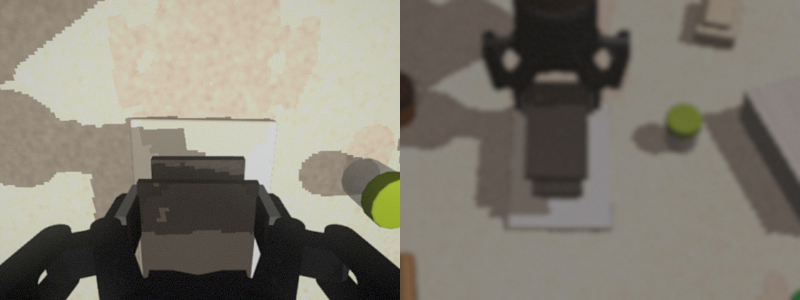

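Run:
```python
from e import *
g=cv2.cvtColor(cv2.imread('pics/w10.png'),cv2.COLOR_BGR2GRAY)
f=np.load('w10.npy');c=cam('wrist',st(f));a=np.radians(-7.45);u=np.r_[np.cos(a),np.sin(a),0];v=np.r_[-np.sin(a),np.cos(a),0]
for lo,hi in((225,245),(300,330)):
    p=g[208:268,lo:hi].mean(1);print([f'{208+i}:{x:.0f}' for i,x in enumerate(p)])
for z,d in [(56,'low top'),(50,'low bot')]:
    print(d,[(q,round(float((plane(c,[[277,q]],z)-f[:3])[0]@u),1)) for q in (216,218,220,222,224,226,228,230)])
for z,d in [(f[2]+21.4,'held top'),(f[2]+16.4,'held bot')]:
    print(d,[(q,round(float((plane(c,[[277,q]],z)-f[:3])[0]@u),1)) for q in (248,250,252,254,256,258)])
```

```text
['208:132', '209:132', '210:131', '211:132', '212:132', '213:132', '214:131', '215:132', '216:134', '217:128', '218:92', '219:56', '220:48', '221:48', '222:49', '223:56', '224:72', '225:77', '226:77', '227:75', '228:72', '229:68', '230:68', '231:68', '232:67', '233:58', '234:51', '235:51', '236:52', '237:51', '238:50', '239:51', '240:51', '241:51', '242:51', '243:50', '244:50', '245:49', '246:50', '247:50', '248:48', '249:48', '250:46', '251:42', '252:40', '253:41', '254:38', '255:42', '256:45', '257:48', '258:49', '259:50', '260:51', '261:51', '262:50', '263:51', '264:48', '265:51', '266:52', '267:53']
['208:205', '209:205', '210:206', '211:206', '212:205', '213:206', '214:205', '215:206', '216:209', '217:200', '218:140', '219:76', '220:55', '221:56', '222:55', '223:61', '224:78', '225:86', '226:86', '227:87', '228:87', '229:88', '230:87', '231:87', '232:86', '233:85', '234:83', '235:82', '236:80', '237:79', '238:79', '239:78', '240:71', '241:64', '242:63', '243:62', '244:61', '245:56', '246:53', '247:55', '248:52', '249:54', '250:53', '251:50', '252:45', '253:45', '254:45', '255:43', '256:45', '257:54', '258:57', '259:57', '260:56', '261:57', '262:57', '263:56', '264:56', '265:55', '266:55', '267:55']
low top [(216, -30.8), (218, -30.0), (220, -29.3), (222, -28.5), (224, -27.7), (226, -26.9), (228, -26.2), (230, -25.4)]
low bot [(216, -28.7), (218, -27.9), (220, -27.1), (222, -26.3), (224, -25.4), (226, -24.6), (228, -23.8), (230, -23.0)]
held top [(248, -21.6), (250, -20.9), (252, -20.1), (254, -19.3), (256, -18.6), (258, -17.8)]
held bot [(248, -19.4), (250, -18.6), (252, -17.8), (254, -17.0), (256, -16.2), (258, -15.4)]
```

Emit:
step_arm --motion '[{"slide":[-0.7,0.3,0.5],"dr":[0,0,0],"jaw":50},{"slide":[-0.7,0.3,1.0],"dr":[0,0,0],"jaw":50},{"slide":[-0.7,0.3,1.5],"dr":[0,0,0],"jaw":50},{"slide":[-0.7,0.3,2.0],"dr":[0,0,0],"jaw":50},{"slide":[-0.7,0.3,2.0],"dr":[0,0,0],"jaw":50},{"slide":[-0.7,0.3,2.0],"dr":[0,0,0],"jaw":50},{"slide":[-0.7,0.3,2.0],"dr":[0,0,0],"jaw":50},{"slide":[-0.7,0.3,2.0],"dr":[0,0,0],"jaw":50}]'

```text
clock: 14.95
position: [468.6, 25.9, 40.0]
ee_rot: [0.065, 0.998, -0.0, 0.014]
contact_force: [-0.8, 0.6, -0.8]
gripper_width: 57.9
grasp_force: 64.3
```

```bash
cat > d.py <<'E'
from e import *
im,c,s=grab('wrist');g=cv2.cvtColor(im,cv2.COLOR_BGR2GRAY);print(s['position'],s['contact_force'],s['wrist_torque'])
for lo,hi in((215,235),(320,340)):
    p=g[225:266,lo:hi].mean(1);print([f'{225+i}:{x:.0f}' for i,x in enumerate(p)])
E
python3 d.py
```

```text
[468.551  25.894  39.979] [-0.763  0.624 -0.837] [0.01  0.098 0.029]
['225:75', '226:76', '227:76', '228:75', '229:75', '230:74', '231:73', '232:74', '233:70', '234:57', '235:52', '236:52', '237:51', '238:51', '239:51', '240:52', '241:51', '242:51', '243:51', '244:50', '245:50', '246:50', '247:50', '248:50', '249:49', '250:46', '251:43', '252:40', '253:41', '254:41', '255:42', '256:44', '257:47', '258:50', '259:57', '260:58', '261:57', '262:58', '263:57', '264:51', '265:48']
['225:80', '226:83', '227:84', '228:84', '229:82', '230:84', '231:84', '232:85', '233:85', '234:85', '235:87', '236:87', '237:86', '238:83', '239:84', '240:83', '241:82', '242:81', '243:79', '244:78', '245:69', '246:59', '247:55', '248:56', '249:56', '250:54', '251:54', '252:47', '253:47', '254:48', '255:46', '256:48', '257:55', '258:59', '259:59', '260:57', '261:58', '262:58', '263:57', '264:58', '265:56']
```

Not touching yet; going down further in small steps.

Emit:
step_arm --motion '[{"slide":[0,0,0.4],"dr":[0,0,0],"jaw":50},{"slide":[0,0,0.8],"dr":[0,0,0],"jaw":50},{"slide":[0,0,1.2],"dr":[0,0,0],"jaw":50},{"slide":[0,0,1.5],"dr":[0,0,0],"jaw":50},{"slide":[0,0,1.5],"dr":[0,0,0],"jaw":50},{"slide":[0,0,1.5],"dr":[0,0,0],"jaw":50},{"slide":[0,0,1.5],"dr":[0,0,0],"jaw":50},{"slide":[0,0,1.5],"dr":[0,0,0],"jaw":50}]'

```text
clock: 16.0
position: [468.6, 25.9, 38.5]
ee_rot: [0.065, 0.998, -0.0, 0.014]
contact_force: [-0.3, 0.2, 1.5]
gripper_width: 58.0
grasp_force: 64.6
```

Emit:
step_arm --motion '[{"slide":[0,0,0.3],"dr":[0,0,0],"jaw":50},{"slide":[0,0,0.6],"dr":[0,0,0],"jaw":50},{"slide":[0,0,0.8],"dr":[0,0,0],"jaw":50},{"slide":[0,0,0.8],"dr":[0,0,0],"jaw":50},{"slide":[0,0,0.8],"dr":[0,0,0],"jaw":50},{"slide":[0,0,0.8],"dr":[0,0,0],"jaw":50},{"slide":[0,0,0.8],"dr":[0,0,0],"jaw":50},{"slide":[0,0,0.8],"dr":[0,0,0],"jaw":50}]'

```text
clock: 17.0
position: [468.6, 25.9, 38.3]
ee_rot: [0.065, 0.998, -0.0, 0.014]
contact_force: [-3.5, 0.0, 7.7]
gripper_width: 58.2
grasp_force: 65.1
```

```bash
python3 d.py
```

```text
[468.596  25.865  38.256] [-3.477  0.034  7.691] [ 0.088  0.905 -0.027]
['225:54', '226:70', '227:76', '228:76', '229:76', '230:74', '231:75', '232:74', '233:76', '234:71', '235:61', '236:52', '237:51', '238:52', '239:51', '240:51', '241:50', '242:51', '243:51', '244:50', '245:50', '246:49', '247:49', '248:50', '249:49', '250:46', '251:42', '252:42', '253:40', '254:40', '255:40', '256:45', '257:54', '258:60', '259:58', '260:56', '261:56', '262:55', '263:50', '264:47', '265:48']
['225:61', '226:78', '227:83', '228:83', '229:82', '230:82', '231:82', '232:81', '233:83', '234:83', '235:82', '236:84', '237:83', '238:84', '239:84', '240:83', '241:84', '242:84', '243:84', '244:80', '245:80', '246:77', '247:68', '248:60', '249:60', '250:60', '251:57', '252:50', '253:47', '254:47', '255:46', '256:46', '257:48', '258:57', '259:58', '260:56', '261:58', '262:58', '263:57', '264:58', '265:56']
```

Emit:
step_arm --motion '[{"slide":[0,0,-0.3],"dr":[0,0,0],"jaw":50},{"slide":[0,0,-0.5],"dr":[0,0,0],"jaw":50},{"slide":[0,0,-0.5],"dr":[0,0,0],"jaw":50},{"slide":[0,0,-0.5],"dr":[0,0,0],"jaw":59},{"slide":[0,0,-0.5],"dr":[0,0,0],"jaw":61},{"slide":[0,0,-0.5],"dr":[0,0,0],"jaw":63},{"slide":[0,0,-0.5],"dr":[0,0,0],"jaw":68},{"slide":[0,0,-0.5],"dr":[0,0,0],"jaw":80}]'

```text
clock: 18.05
position: [468.6, 25.9, 38.1]
ee_rot: [0.065, 0.998, -0.0, 0.014]
contact_force: [-0.5, -0.1, 0.4]
gripper_width: 80.3
grasp_force: 0.0
```

Emit:
step_arm --motion '[{"slide":[0,0,-3],"dr":[0,0,0],"jaw":85},{"slide":[0,0,-15],"dr":[0,0,0],"jaw":85},{"slide":[0,0,-40],"dr":[0,0,0],"jaw":85},{"slide":[20,0,-80],"dr":[0,0,0],"jaw":85},{"slide":[40,0,-125],"dr":[0,0.2,0],"jaw":85},{"slide":[40,0,-150],"dr":[0,0.2,0],"jaw":85},{"slide":[40,0,-150],"dr":[0,0.2,0],"jaw":85},{"slide":[40,0,-150],"dr":[0,0.2,0],"jaw":85}]'

```text
clock: 19.05
position: [424.2, 31.3, 186.8]
ee_rot: [0.065, 0.998, 0.001, -0.0]
contact_force: [-0.4, -0.4, 0.4]
gripper_width: 85.0
grasp_force: 0.0
```

Run:
```python
from h import *
im,c,s=grab('wrist');cv2.imwrite('pics/w11.png',im);np.save('w11.npy',[*s['position'],*s['ee_rot']]);print(s['position'],s['clock'],s['contact_force'])
im2,_,_=grab('scene');im3,_,_=grab('top');cv2.imwrite('pics/s11.png',im2);cv2.imwrite('pics/t11.png',im3)
a=cv2.resize(im[100:310,140:420],(800,600),interpolation=cv2.INTER_CUBIC);cv2.imwrite('pics/c11.png',a)
```

```text
[424.181  31.312 186.782] 19.05 [-0.416 -0.447  0.353]
```

View pics/c11.png

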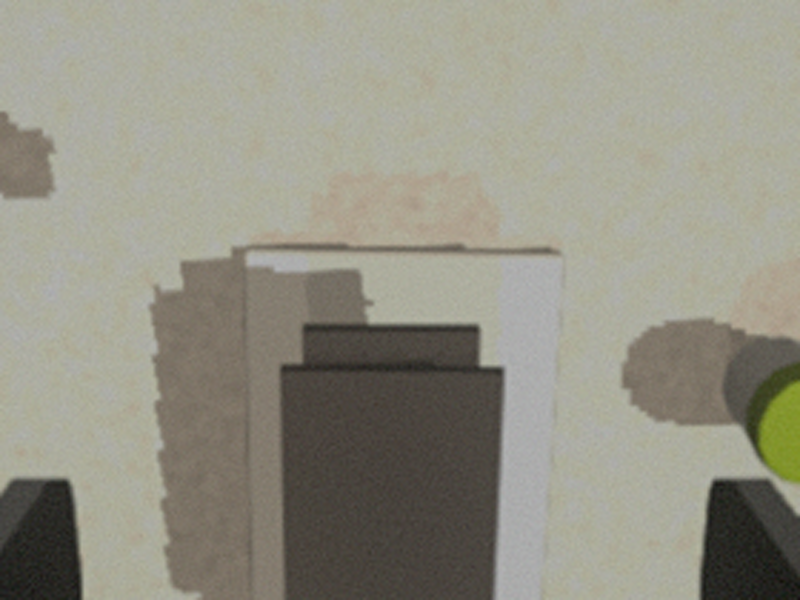

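The plate lies squarely on the lower one. In the crop the lower spans columns 303–479 and the upper 281–503, so both centre at about 391, with parallel ends. That was one picture over the viewing limit of 10, so I'll work from numbers only from here. Next I'll check the end offset numerically.

Run:
```python
from e import *
g=cv2.cvtColor(cv2.imread('pics/w11.png'),cv2.COLOR_BGR2GRAY);f=np.load('w11.npy');c=cam('wrist',st(f))
a=np.radians(-7.45);u=np.r_[np.cos(a),np.sin(a),0];v=np.r_[-np.sin(a),np.cos(a),0]
p=g[206:240,255:300].mean(1);print([f'{206+i}:{x:.0f}' for i,x in enumerate(p)])
rel=lambda q,z:(plane(c,[q],z)[0])@np.c_[u,v]
for row in (212,213,214,215,216,217):print('low',row,rel([277,row],50)[0],rel([277,row],56)[0])
for row in (227,228,229,230,231):print('up',row,rel([277,row],56)[0],rel([277,row],61)[0])
A=side(g,[239,235],[240,300],4);B=side(g,[316,235],[313,300],4)
for r in(235,300):
    l,rr=[rel([X[2]+X[0]/X[1]*(r-X[3]),r],61) for X in(A,B)];print('up sides',l,rr,(l+rr)/2)
A=side(g,[246,215],[246.5,226],3);B=side(g,[308,215],[308,226],3)
l,rr=[rel([X[2]+X[0]/X[1]*(220-X[3]),220],56) for X in(A,B)];print('low sides',l,rr,(l+rr)/2)
```

```text
['206:150', '207:153', '208:153', '209:154', '210:153', '211:155', '212:149', '213:109', '214:63', '215:52', '216:67', '217:73', '218:73', '219:72', '220:73', '221:72', '222:71', '223:71', '224:68', '225:66', '226:62', '227:52', '228:44', '229:47', '230:63', '231:71', '232:71', '233:70', '234:70', '235:70', '236:70', '237:70', '238:70', '239:69']
low 212 431.593060846303 429.73544858797976
low 213 432.4107215854494 430.5355711003858
low 214 433.2296774739559 431.33696098214256
low 215 434.0499339037935 432.13962350956706
low 216 434.87149629173484 432.94356398324607
low 217 435.6943700795491 433.74878772822666
up 227 441.8727944878292 440.1030812196779
up 228 442.69249286103343 440.90780682756076
up 229 443.51354038540364 441.7138569427597
up 230 444.3359427220017 442.5212371229303
up 231 445.1597055591804 443.329952952521
up sides [446.565  57.104] [446.625 116.526] [446.595  86.815]
up sides [502.727  55.79 ] [502.799 115.889] [502.763  85.839]
low sides [436.155  62.575] [436.2   110.372] [436.177  86.474]
```

Run:
```python
from e import *
a=np.radians(-7.45);go([590,20,290],Rdown([-np.cos(a),-np.sin(a)]))
# candidate keys: blobs within the keypad in top, scene and w1
print(project(cam('wrist',st(np.load('w1.npy'))),[523,-272,85]),project(V['top'],[523,-272,85]),project(V['scene'],[523,-272,85]))
V['w1']=cam('wrist',st(np.load('w1.npy')))
for k,fn,roi in [('top','top0',(360,150,412,275)),('scene','scene0',(130,165,195,300)),('w1','w1',(0,0,200,419))]:
    im=cv2.imread(f'pics/{fn}.png');x0,y0,x1,y1=roi;g=cv2.cvtColor(im,cv2.COLOR_BGR2GRAY)[y0:y1,x0:x1]
    b=cv2.adaptiveThreshold(g,255,cv2.ADAPTIVE_THRESH_MEAN_C,cv2.THRESH_BINARY,31 if k!='w1' else 91,-8)
    for q in cv2.findContours(b,cv2.RETR_LIST,cv2.CHAIN_APPROX_NONE)[0]:
        A=cv2.contourArea(q)
        if 40<A<6000:
            (cx,cy),(w,h),t=cv2.minAreaRect(q);p=cv2.arcLength(q,True)
            if max(w,h)/min(w,h)<3.5: print(k,'A',A,'c',round(cx+x0,1),round(cy+y0,1),'wh',round(w,1),round(h,1),'circ',round(4*np.pi*A/p/p,2),'val',g[int(cy),int(cx)])
```

```text
slide [-165.7   10.5 -104.4] dr [-0.001 -0.015 -0.003]
[[150.476 307.614]] [[384.146 222.871]] [[156.834 217.53 ]]
top A 106.5 c 384.8 247.4 wh 11.8 11.0 circ 0.73 val 128
top A 106.0 c 382.5 224.0 wh 12.0 11.0 circ 0.88 val 128
top A 81.0 c 380.0 201.3 wh 6.9 15.1 circ 0.62 val 128
top A 81.0 c 378.5 180.5 wh 15.0 7.0 circ 0.6 val 136
top A 1293.0 c 377.1 214.9 wh 127.3 49.3 circ 0.11 val 70
scene A 202.5 c 161.0 270.5 wh 21.0 10.0 circ 0.7 val 86
scene A 151.0 c 159.9 242.8 wh 21.2 8.9 circ 0.58 val 81
scene A 157.5 c 158.8 216.8 wh 16.3 12.7 circ 0.86 val 81
scene A 112.0 c 158.8 192.8 wh 13.7 10.9 circ 0.72 val 82
scene A 1985.0 c 160.7 233.8 wh 134.8 61.5 circ 0.08 val 39
w1 A 222.5 c 63.5 412.5 wh 11.0 25.0 circ 0.63 val 89
w1 A 1684.0 c 178.0 363.4 wh 64.6 42.2 circ 0.27 val 104
w1 A 432.0 c 118.8 310.6 wh 21.5 37.9 circ 0.35 val 57
w1 A 286.5 c 173.7 306.7 wh 14.3 33.1 circ 0.5 val 113
w1 A 1165.0 c 148.5 246.1 wh 35.4 38.3 circ 0.68 val 126
w1 A 5177.5 c 60.2 290.9 wh 82.2 149.2 circ 0.11 val 22
w1 A 41.5 c 5.0 184.0 wh 14.0 10.0 circ 0.17 val 114
w1 A 67.0 c 59.0 102.0 wh 10.0 10.0 circ 0.6 val 160
w1 A 2234.0 c 18.0 41.0 wh 82.0 36.0 circ 0.22 val 115
```

Keys found by shape. In the top view: square (384.8,247.4), round (382.5,224.0, circularity 0.88), bar (380,201.3), wide (378.5,180.5). The scene view has the same order, with the round key at (158.8,216.8). That spacing and shape identify the round one as the start key. I'll triangulate it while moving to a check view.

Emit:
step_arm --motion '[{"slide":[-25,2,-20],"dr":[0,0,0],"jaw":85},{"slide":[-60,4,-45],"dr":[0,0,0],"jaw":85},{"slide":[-100,6,-70],"dr":[0,0,0],"jaw":85},{"slide":[-140,9,-95],"dr":[0,0,0],"jaw":85},{"slide":[-166,10,-104],"dr":[0,0,0],"jaw":85},{"slide":[-166,10,-104],"dr":[0,0,0],"jaw":85},{"slide":[-166,10,-104],"dr":[0,0,0],"jaw":85},{"slide":[-166,10,-104],"dr":[0,0,0],"jaw":85}]'

```text
clock: 20.2
position: [589.6, 19.7, 290.5]
ee_rot: [0.065, 0.998, 0.0, -0.001]
contact_force: [0.2, -0.8, 0.2]
gripper_width: 84.7
grasp_force: 0.0
```

Run:
```python
from e import *
im,c,s=grab('wrist');cv2.imwrite('pics/w12.png',im);np.save('w12.npy',[*s['position'],*s['ee_rot']]);print(s['position'],s['clock'])
g=cv2.cvtColor(im,cv2.COLOR_BGR2GRAY)
def box(ctr,yaw,l,w,z):
    a=np.radians(yaw);u=np.r_[np.cos(a),np.sin(a)];v=np.r_[-u[1],u[0]];o=np.array([-u*l/2-v*w/2,-u*l/2+v*w/2,u*l/2+v*w/2,u*l/2-v*w/2])
    return np.c_[np.array(ctr)+o,np.full(4,z)]
q=project(c,box([504.2,21.3],-7.45,110,60,61));print('upper guess',q.tolist());C=corners(g,q,6);print(C.tolist());print(*rect(plane(c,C,61)))
a=np.radians(-7.45);u=np.r_[np.cos(a),np.sin(a),0]
b=project(c,box([504.2,21.3],-7.45,130,48,56));print('lower guess',b.tolist())
for nm,seg in [('near',b[:2]),('far',b[2:])]:
    L=side(g,*seg,6);print(nm,(plane(c,[L[2:]],56)@u),(plane(c,[L[2:]],50)@u))
for k in (0,1):
    m=(b[0]+b[1])/2 if k==0 else (b[2]+b[3])/2; x=int(m[0]);y=int(m[1]);print(y-14,g[y-14:y+28 if k==0 else y+14,x-12:x+12].mean(1).round().astype(int).tolist())
top=[[384.8,247.4],[382.5,224.0],[380,201.3],[378.5,180.5]];sc=[[158.8,192.8],[158.8,216.8],[159.9,242.8],[161,270.5]]
K=[]
for t,z in zip(top,sc):
    o1,v1=ray(V['top'],t);o2,v2=ray(V['scene'],z);p,r=tri([(o1,v1[0]),(o2,v2[0])]);K.append(p);print('key',p,'res',round(r,1),'top@86',plane(V['top'],[t],86)[0],'scene@86',plane(V['scene'],[z],86)[0])
K=np.array(K);print('spacings',np.linalg.norm(np.diff(K,axis=0),axis=1))
```

```text
[589.59   19.742 290.516] 20.2
upper guess [[233.14390341918408, 21.077441166381618], [298.46294970981114, 20.968565686802464], [296.9131371908593, 140.84922762145675], [236.12616701752557, 140.8835813708768]]
[[233.0435791015625, 18.395008087158203], [298.5729064941406, 18.50705909729004], [295.90008544921875, 145.22821044921875], [234.91783142089844, 143.03689575195312]]
c [504.623  20.7    61.   ] len 115.44140894746856 60.22408032795371 yaw -8.00431414351739 -8.587270025052982
lower guess [[239.95336172176033, 10.615114236534424], [291.80460724908903, 10.524225226302576], [290.5452631384974, 150.27053773931846], [242.86125087808932, 150.29363736033307]]
near [432.02] [430.771]
far [562.448] [563.272]
-4 []
136 [75, 75, 76, 76, 76, 76, 76, 77, 75, 77, 76, 76, 74, 76, 107, 156, 167, 155, 165, 174, 176, 174, 175, 174, 175, 174, 174, 174]
key [ 449.806 -271.012   80.47 ] res 0.2 top@86 [ 448.982 -270.207   86.   ] scene@86 [ 453.987 -269.246   86.   ]
key [ 520.112 -267.773   82.718] res 0.4 top@86 [ 519.398 -266.764   86.   ] scene@86 [ 522.293 -267.281   86.   ]
key [ 589.733 -263.246   83.637] res 0.3 top@86 [ 589.101 -262.489   86.   ] scene@86 [ 591.107 -262.942   86.   ]
key [ 655.781 -261.2     80.001] res 0.7 top@86 [ 654.144 -260.837   86.   ] scene@86 [ 658.796 -258.882   86.   ]
spacings [70.416 69.774 66.18 ]
```

The placement checks out: near-end gap 9.2 mm (10 ideal), lateral error about 0.4 mm, yaw within about 0.6°. The key top is at about (520,-266.6,86), the row yaw is 2.85° and the spacings of about 70 mm match. Now the pre-press pose along the panel normal.

```bash
cat > k.py <<'E'
from h import *
a=np.radians(2.85);oy=np.r_[np.cos(a),np.sin(a),0];ox=np.r_[np.sin(a),-np.cos(a),0]
n=-np.sin(np.radians(40))*ox+np.r_[0,0,np.cos(np.radians(40))];spot=np.r_[520.2,-266.6,86]-12*n
x=-oy;RK=np.c_[x,np.cross(-n,x),-n]
E
python3 - <<'E'
from k import *
print(n,spot,RK)
go(spot+120*n,RK);go(spot+150*n,RK)
E
```

```text
[-0.032  0.642  0.766] [ 520.584 -274.304   76.807] [[-0.999 -0.038  0.032]
 [-0.05   0.765 -0.642]
 [-0.    -0.643 -0.766]]
slide [  44.2 -224.8  121.9] dr [ 4.993 -0.453 -1.232]
slide [  47.6 -205.8   98.9] dr [ 4.993 -0.453 -1.232]
```

Emit:
step_arm --motion '[{"slide":[5,-25,5],"dr":[0.6,-0.05,-0.15],"jaw":0},{"slide":[11,-55,15],"dr":[1.3,-0.12,-0.32],"jaw":0},{"slide":[18,-90,30],"dr":[2.1,-0.19,-0.52],"jaw":0},{"slide":[25,-125,45],"dr":[2.9,-0.26,-0.72],"jaw":0},{"slide":[33,-160,65],"dr":[3.7,-0.34,-0.91],"jaw":0},{"slide":[40,-185,82],"dr":[4.4,-0.4,-1.09],"jaw":0},{"slide":[45,-200,95],"dr":[4.9,-0.44,-1.21],"jaw":0},{"slide":[47.6,-205.8,98.9],"dr":[4.993,-0.453,-1.232],"jaw":0}]'

```text
clock: 21.25
position: [515.1, -178.5, 190.9]
ee_rot: [-0.024, 0.939, -0.342, 0.008]
contact_force: [-0.2, -0.7, 0.5]
gripper_width: -0.0
grasp_force: 0.0
```

Run:
```python
from k import *
im,c,s=grab('wrist');cv2.imwrite('pics/w13.png',im);print(s['position'],s['joints'],s['clock'])
np.save('w13.npy',[*s['position'],*s['ee_rot']])
e=project(c,spot+12*n)[0];print('expected key px',e)
g=cv2.cvtColor(im,cv2.COLOR_BGR2GRAY)
b=cv2.adaptiveThreshold(g,255,cv2.ADAPTIVE_THRESH_MEAN_C,cv2.THRESH_BINARY,121,-6)
for q in cv2.findContours(b,cv2.RETR_LIST,cv2.CHAIN_APPROX_NONE)[0]:
    A=cv2.contourArea(q)
    if 800<A<9000:
        (cx,cy),(w,h),t=cv2.minAreaRect(q);p=cv2.arcLength(q,True)
        if max(w,h)/min(w,h)<2.6 and A/w/h>.6:
            o,v=ray(c,[[cx,cy]]);P=o+v[0]*(((spot+12*n-o)@n)/(v[0]@n));d=P-spot
            print('A',A,round(cx,1),round(cy,1),round(w,1),round(h,1),'circ',round(4*np.pi*A/p/p,2),'own xyz mm',d@ (np.cross(oy,n)),d@oy)
go(spot+30*n,RK)
```

```text
[ 515.078 -178.517  190.927] [ 0.227  0.287 -0.699  0.885 -0.958 -2.412] 21.25
expected key px [276.354 194.272]
A 1826.0 277.1 194.9 50.3 47.1 circ 0.82 own xyz mm -0.6096489552087805 0.5118302423035196
A 1895.0 278.0 99.5 47.0 46.0 circ 0.55 own xyz mm -1.0512802366811398 -70.67049284999833
A 7877.0 487.5 55.5 85.9 120.9 circ 0.55 own xyz mm -151.4326513943002 -103.46185797933755
slide [ -0.9   0.2 119.1] dr [-0.003 -0.012  0.003]
```

The wrist camera sees the round key at (277.1,194.9) against an expected (276.4,194.3), so it is right within 0.7 mm. The square key is at −70.7 mm along the row. Approaching to 20 mm from the panel.

Emit:
step_arm --motion '[{"slide":[0,0,25],"dr":[0,0,0],"jaw":0},{"slide":[0,0,60],"dr":[0,0,0],"jaw":0},{"slide":[-0.5,0,90],"dr":[0,0,0],"jaw":0},{"slide":[-0.9,0,110],"dr":[0,0,0],"jaw":0},{"slide":[-0.9,0,121],"dr":[0,0,0],"jaw":0},{"slide":[-0.9,0,127],"dr":[0,0,0],"jaw":0},{"slide":[-0.9,0,129],"dr":[0,0,0],"jaw":0},{"slide":[-0.9,0,129],"dr":[0,0,0],"jaw":0}]'

```text
clock: 22.3
position: [522.3, -260.7, 93.7]
ee_rot: [-0.023, 0.939, -0.342, 0.009]
contact_force: [0.2, 1.0, -1.3]
gripper_width: -0.1
grasp_force: 0.0
```

```bash
cat > r.py <<'E'
from k import *
s=arm.read_state();d=s['position']-spot
print('clock',s['clock'],'out',round(d@n,2),'x',round(d@np.cross(oy,n),1),'y',round(d@oy,1),'Fn',round(s['contact_force']@n,2),s['contact_force'],s['wrist_torque'])
E
python3 r.py
```

```text
clock 22.3 out 21.61 x 0.5 y 2.4 Fn -0.35 [ 0.173  0.978 -1.266] [1.297 0.072 0.033]
```

Emit:
step_arm --motion '[{"slide":[0.5,0,0],"dr":[0,0,0],"jaw":0},{"slide":[1,0,0],"dr":[0,0,0],"jaw":0},{"slide":[1.5,0,0],"dr":[0,0,0],"jaw":0},{"slide":[2,0,0],"dr":[0,0,0],"jaw":0},{"slide":[2,0,0],"dr":[0,0,0],"jaw":0},{"slide":[2,0,0],"dr":[0,0,0],"jaw":0},{"slide":[2,0,0],"dr":[0,0,0],"jaw":0},{"slide":[2,0,0],"dr":[0,0,0],"jaw":0}]'

```text
clock: 23.3
position: [519.8, -260.9, 93.0]
ee_rot: [-0.023, 0.939, -0.342, 0.009]
contact_force: [0.2, -0.0, -0.6]
gripper_width: -0.3
grasp_force: 0.0
```

```bash
python3 r.py
```

```text
clock 23.3 out 21.06 x 0.2 y -0.1 Fn -0.46 [ 0.171 -0.032 -0.565] [ 1.269 -0.007  0.022]
```

The constant 1.27 N m with no net force is the tilted tool's own weight, not contact. Closing in.

Emit:
step_arm --motion '[{"slide":[0,0,2],"dr":[0,0,0],"jaw":0},{"slide":[0,0,4],"dr":[0,0,0],"jaw":0},{"slide":[0,0,5.5],"dr":[0,0,0],"jaw":0},{"slide":[0,0,6.5],"dr":[0,0,0],"jaw":0},{"slide":[0,0,6.5],"dr":[0,0,0],"jaw":0},{"slide":[0,0,6.5],"dr":[0,0,0],"jaw":0},{"slide":[0,0,6.5],"dr":[0,0,0],"jaw":0},{"slide":[0,0,6.5],"dr":[0,0,0],"jaw":0}]'

```text
clock: 24.3
position: [520.0, -265.0, 88.1]
ee_rot: [-0.023, 0.939, -0.342, 0.009]
contact_force: [-0.2, -1.0, -0.4]
gripper_width: -0.1
grasp_force: 0.0
```

```bash
python3 r.py
```

```text
clock 24.3 out 14.63 x 0.1 y -0.1 Fn -0.91 [-0.229 -1.006 -0.354] [ 1.258  0.066 -0.032]
```

Emit:
step_arm --motion '[{"slide":[0,0,0.5],"dr":[0,0,0],"jaw":0},{"slide":[0,0,1],"dr":[0,0,0],"jaw":0},{"slide":[0,0,1.2],"dr":[0,0,0],"jaw":0},{"slide":[0,0,1.2],"dr":[0,0,0],"jaw":0},{"slide":[0,0,1.2],"dr":[0,0,0],"jaw":0},{"slide":[0,0,1.2],"dr":[0,0,0],"jaw":0},{"slide":[0,0,1.2],"dr":[0,0,0],"jaw":0},{"slide":[0,0,1.2],"dr":[0,0,0],"jaw":0}]'

```text
clock: 25.3
position: [520.1, -265.8, 87.2]
ee_rot: [-0.023, 0.939, -0.342, 0.009]
contact_force: [-0.5, 0.6, 0.7]
gripper_width: 0.3
grasp_force: 0.4
```

```bash
python3 r.py
```

```text
clock 25.3 out 13.38 x 0.1 y -0.1 Fn 0.96 [-0.541  0.643  0.698] [ 1.292  0.045 -0.012]
```

Emit:
step_arm --motion '[{"slide":[0,0,0.4],"dr":[0,0,0],"jaw":0},{"slide":[0,0,0.8],"dr":[0,0,0],"jaw":0},{"slide":[0,0,0.8],"dr":[0,0,0],"jaw":0},{"slide":[0,0,0.8],"dr":[0,0,0],"jaw":0},{"slide":[0,0,0.8],"dr":[0,0,0],"jaw":0},{"slide":[0,0,0.8],"dr":[0,0,0],"jaw":0},{"slide":[0,0,0.8],"dr":[0,0,0],"jaw":0},{"slide":[0,0,0.8],"dr":[0,0,0],"jaw":0}]'

```text
clock: 26.3
position: [520.1, -266.4, 86.6]
ee_rot: [-0.023, 0.939, -0.342, 0.009]
contact_force: [-1.3, 2.1, 2.2]
gripper_width: 0.1
grasp_force: 1.5
```

```bash
python3 r.py
```

```text
clock 26.3 out 12.58 x 0.2 y -0.1 Fn 3.09 [-1.319  2.134  2.186] [ 1.33   0.248 -0.174]
```

Emit:
step_arm --motion '[{"slide":[0,0,0.4],"dr":[0,0,0],"jaw":0},{"slide":[0,0,0.8],"dr":[0,0,0],"jaw":0},{"slide":[0,0,0.8],"dr":[0,0,0],"jaw":0},{"slide":[0,0,0.8],"dr":[0,0,0],"jaw":0},{"slide":[0,0,0.8],"dr":[0,0,0],"jaw":0},{"slide":[0,0,0.8],"dr":[0,0,0],"jaw":0},{"slide":[0,0,0.8],"dr":[0,0,0],"jaw":0},{"slide":[0,0,0.8],"dr":[0,0,0],"jaw":0}]'

```text
clock: 27.3
position: [520.1, -266.9, 85.9]
ee_rot: [-0.023, 0.939, -0.342, 0.009]
contact_force: [-1.4, 3.9, 3.5]
gripper_width: 0.1
grasp_force: 2.4
```

```bash
python3 r.py
```

```text
clock 27.3 out 11.78 x 0.2 y -0.1 Fn 5.23 [-1.387  3.858  3.535] [ 1.361  0.364 -0.278]
```

Emit:
step_arm --motion '[{"slide":[0,0,0.4],"dr":[0,0,0],"jaw":0},{"slide":[0,0,0.8],"dr":[0,0,0],"jaw":0},{"slide":[0,0,0.8],"dr":[0,0,0],"jaw":0},{"slide":[0,0,0.8],"dr":[0,0,0],"jaw":0},{"slide":[0,0,0.8],"dr":[0,0,0],"jaw":0},{"slide":[0,0,0.8],"dr":[0,0,0],"jaw":0},{"slide":[0,0,0.8],"dr":[0,0,0],"jaw":0},{"slide":[0,0,0.8],"dr":[0,0,0],"jaw":0}]'

```text
clock: 28.3
position: [520.2, -267.4, 85.3]
ee_rot: [-0.023, 0.939, -0.342, 0.009]
contact_force: [-1.1, 3.2, 4.3]
gripper_width: -0.0
grasp_force: 2.7
```

```bash
python3 r.py
```

```text
clock 28.3 out 10.98 x 0.2 y -0.1 Fn 5.39 [-1.117  3.21   4.3  ] [ 1.373  0.43  -0.293]
```

Emit:
step_arm --motion '[{"slide":[0,0,0.4],"dr":[0,0,0],"jaw":0},{"slide":[0,0,0.8],"dr":[0,0,0],"jaw":0},{"slide":[0,0,0.8],"dr":[0,0,0],"jaw":0},{"slide":[0,0,0.8],"dr":[0,0,0],"jaw":0},{"slide":[0,0,0.8],"dr":[0,0,0],"jaw":0},{"slide":[0,0,0.8],"dr":[0,0,0],"jaw":0},{"slide":[0,0,0.8],"dr":[0,0,0],"jaw":0},{"slide":[0,0,0.8],"dr":[0,0,0],"jaw":0}]'

```text
clock: 29.3
position: [520.2, -267.9, 84.7]
ee_rot: [-0.023, 0.939, -0.342, 0.009]
contact_force: [-0.6, 2.8, 2.5]
gripper_width: 0.4
grasp_force: 2.3
```

```bash
python3 r.py
```

```text
clock 29.3 out 10.18 x 0.2 y -0.1 Fn 3.75 [-0.626  2.825  2.497] [ 1.398  0.288 -0.185]
```

The force is dropping past its peak. I'll continue gently to the bottom of the click, well short of crushing.

Emit:
step_arm --motion '[{"slide":[0,0,0.4],"dr":[0,0,0],"jaw":0},{"slide":[0,0,0.8],"dr":[0,0,0],"jaw":0},{"slide":[0,0,0.8],"dr":[0,0,0],"jaw":0},{"slide":[0,0,0.8],"dr":[0,0,0],"jaw":0},{"slide":[0,0,0.8],"dr":[0,0,0],"jaw":0},{"slide":[0,0,0.8],"dr":[0,0,0],"jaw":0},{"slide":[0,0,0.8],"dr":[0,0,0],"jaw":0},{"slide":[0,0,0.8],"dr":[0,0,0],"jaw":0}]'

```text
clock: 30.3
position: [520.2, -268.4, 84.1]
ee_rot: [-0.023, 0.939, -0.342, 0.009]
contact_force: [-1.4, 1.3, 2.0]
gripper_width: -0.1
grasp_force: 1.4
```

```bash
python3 r.py
```

```text
clock 30.3 out 9.41 x 0.2 y -0.1 Fn 2.37 [-1.369  1.279  1.97 ] [ 1.327  0.099 -0.07 ]
```

Emit:
step_arm --motion '[{"slide":[0,0,0.4],"dr":[0,0,0],"jaw":0},{"slide":[0,0,0.7],"dr":[0,0,0],"jaw":0},{"slide":[0,0,0.7],"dr":[0,0,0],"jaw":0},{"slide":[0,0,0.7],"dr":[0,0,0],"jaw":0},{"slide":[0,0,0.7],"dr":[0,0,0],"jaw":0},{"slide":[0,0,0.7],"dr":[0,0,0],"jaw":0},{"slide":[0,0,0.7],"dr":[0,0,0],"jaw":0},{"slide":[0,0,0.7],"dr":[0,0,0],"jaw":0}]'

```text
clock: 31.3
position: [520.2, -268.8, 83.6]
ee_rot: [-0.023, 0.939, -0.342, 0.009]
contact_force: [0.4, 0.2, 1.0]
gripper_width: -0.1
grasp_force: 0.8
```

```bash
python3 r.py
```

```text
clock 31.3 out 8.69 x 0.2 y -0.1 Fn 0.84 [0.422 0.174 0.964] [1.307 0.066 0.034]
```

The force fell from 5.4 to 0.8 N at about 4.9 mm travel, so the key clicked. Backing straight out.

Emit:
step_arm --motion '[{"slide":[0,0,-3],"dr":[0,0,0],"jaw":0},{"slide":[0,0,-8],"dr":[0,0,0],"jaw":0},{"slide":[0,0,-20],"dr":[0,0,0],"jaw":0},{"slide":[0,0,-45],"dr":[0,0,0],"jaw":0},{"slide":[0,0,-80],"dr":[0,0,0],"jaw":0},{"slide":[0,0,-115],"dr":[0,0,0],"jaw":0},{"slide":[0,0,-140],"dr":[0,0,0],"jaw":0},{"slide":[0,0,-140],"dr":[0,0,0],"jaw":0}]'

```text
clock: 32.3
position: [516.6, -177.6, 191.9]
ee_rot: [-0.023, 0.94, -0.341, 0.011]
contact_force: [-0.5, 0.7, -0.9]
gripper_width: 0.1
grasp_force: 0.0
```

```bash
python3 r.py
python3 - <<'E'
from e import *
for n,z in (('top',61),('scene',61)):
    im,c,s=grab(n);p='t11' if n=='top' else 's11';old=cv2.imread(f'pics/{p}.png').astype(int)
    d=cv2.medianBlur(np.abs(im.astype(int)-old).max(2).astype(np.uint8),5)>30
    e=project(c,[[504.2,21.3,61],[486,146,42],[411,-141,45],[536,272,51]]).round().astype(int)
    print(n,[(list(map(int,q)),int(d[q[1]-14:q[1]+14,q[0]-14:q[0]+14].sum())) for q in e])
E
```

```text
clock 32.3 out 150.38 x -0.1 y 0.8 Fn -0.27 [-0.45   0.659 -0.917] [1.303 0.006 0.011]
top [([286, 231], 463), ([245, 239], 360), ([340, 262], 95), ([204, 222], 0)]
scene [([283, 202], 0), ([332, 195], 0), ([214, 183], 275), ([387, 203], 0)]
```

Run:
```python
from e import *
def brown(n,im,c):
    e=project(c,[[411,-141,45]])[0].astype(int);x,y=e;r=im[y-20:y+20,x-20:x+20];h=cv2.cvtColor(r,cv2.COLOR_BGR2HSV)
    m=((h[...,0]<14)&(h[...,1]>90)&(h[...,2]<140));yy,xx=np.nonzero(m);print(n,len(xx),xx.mean()+x-20 if len(xx) else None,yy.mean()+y-20 if len(xx) else None)
for n in('top','scene'):
    brown(n+' before',cv2.imread(f'pics/{n}0.png'),V[n]);im,c,s=grab(n);brown(n+' now',im,c)
```

```text
top before 161 338.8633540372671 261.17391304347825
top now 165 338.8606060606061 261.3272727272727
scene before 231 216.61904761904762 187.97402597402598
scene now 272 216.4558823529412 188.27941176470588
```

The brown jar has not moved, the plate is in place and the robot is touching nothing. Handing in.

```bash
python3 -c "
from bench import arm
print(arm.job_done())"
```

```text
the job is handed in; nothing more can be done
None
```

The job is handed in at about 32 s: the setter plate lies on the lower plate, centred to about 1 mm, and after that the round key was pressed to its click (5.4 N falling to 0.8 N) and released, though I viewed 11 pictures against the limit of 10.

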